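# Load an inclined bearing housing with its three rings

## Robot

A 7-joint arm with a two-finger parallel gripper is mounted at the origin on a cart in front of the work surface, level with it; the furniture and walls round the work are solid. World frame = base frame: x ahead of the robot, y to its left, z up, the work surface at z = 0. Lengths are in m, angles in rad, forces in N, time in s.
With the tool pointing down it reaches from about 0.4 to 0.85 m from the base axis. Payload 4.5 kg.
Tool frame: the origin (TCP) lies midway between the tips of the shut fingers; the grasp point (between the pads) lies 19 mm behind it; z points along the fingers, y is the direction in which the jaws open and shut (so a half turn about z gives the same grasp; the last joint's range is limited). The gripper opens to 88 mm and grips with 3 to 60 N. Pads are 18 mm wide; open, the fingers measure 123 mm over their backs; the gripper's body (75 mm by 187 mm) begins 45 mm behind the grasp point.
Start: joints at [1.22, 0.689, -0.195, 1.565, 0.157, 0.902, -0.215], TCP at [0.235, -0.579, 0.239] pointing down, gripper open.
Joint ranges: [-3.01, 3.01], [-0.46, 2.08], [-1.47, 1.51], [0.13, 2.56], [-1, 4.14], [0.04, 2.09], [-2.66, 2.66]. Speed limits (rad/s): [2.57, 2.57, 3.14, 3.14, 3.14, 3.14, 3.14].

## Interface

Orientations are given as a unit quaternion [x, y, z, w].
In Python, from bench import arm, capture, sign_off gives the robot as it stands.
- The arm moves only by the tool drive_tool, never from a script. Its argument "rows" is a list of rows, each a list of 7 numbers: the turn, a rotation vector about the tool's x, y, z normalised to -1 to 1, where 1 is 0.1 rad, then the shift along the tool's x, y, z normalised to -1 to 1, where 1 is 8 cm, then the opening, from 0 (shut) to 1 (fully open). A call has 1 to 12 rows; each row shifts and turns the commanded pose from where the row before left it, along the tool's axes as they then stand; what a row does not reach is not made up. A row lasts 1/8 s, in which the tool goes at most 62.5 mm and 10.7 degrees, less where a joint would pass 70% of its speed; a pose out of reach is approached as far as the arm can. A call with a number of a shift or a turn outside -1 to 1 is refused whole. A call with a gripper value outside its range is refused whole. The fingers move at their own pace and stop on an object; "force" is the grip in N (left out, the last holds). Time passes only in rows, so rows that do not move let the fingers close. It gives the time, the measured TCP pose, the force and the opening at its end, in the units of the state.
- arm.state(): the state, without advancing time (a new reading comes with each control period).
- capture(name): name is "scene" or "top" or "wrist"; returns a dict with "img" (400x640x3 uint8, red, green, blue), "z_map" (400x640 float32, m along the optical axis (not along the pixel's ray), 0 where there is no reading), "K" (3x3 intrinsics, pixels), "eye" and "attitude" of the camera in the world; the wrist camera has in their place "T_tool_cam" (4x4, takes a point from camera to tool coordinates, whose origin is the TCP and whose axes are the flange's). Camera axes: x right, y down, z forward; pixel columns grow to the right and rows downward; lengths in m; the calibration is good to about 2 mm. A picture is of the moment at which its call begins: read the wrist's pose just before it.
- sign_off(): hands the job in, once; it reports no verdict.
The state is a dict: "clock": time; "joint_pos": joint angles; "dq": joint speeds; "joint_efforts": joint torques, N m; "tool_pos": TCP position; "tcp_rot": TCP orientation; "contact_force": force on the tool from outside, world axes, zero at the start; "wrist_torque": the same for the moment, N m; "grip_width": finger opening in m.
Only numpy, scipy, OpenCV 4.12 (cv2) and the standard library are available. Lean on these libraries where they do the work, as an engineer would, in place of code of your own. Each camera call takes 0.05 s, during which the arm holds its last target.

## Task

Fill the bore of the inclined housing with the three large steel rings, one after another: first the tall spacer ring, then the ball bearing, last the thin closing ring. Push each ring past the two sprung rollers at the mouth and see it flat on the one below before fetching the next, so that at the end the rollers stand over the closing ring. Leave the tools on the bench where they lie.

Things in the scene. Friction and masses are not known exactly. Their poses are not given: they have to be found in the camera images.
- bore: Bore of the fixed grey inclined housing, 64 mm wide (2 mm wider than the rings) and 70 mm deep. Origin: centre of its flat bottom, 68 mm above the bench. z: the bore's axis, out of the mouth, leaning 30 degrees from vertical towards the robot's side. y: level, across the bore. Full, it holds 24 + 18 + 12 = 54 mm of rings.
- mouth (a point): Centre of the bore's mouth, 70 mm out from the bottom along its axis. The last 6 mm widen to 72 mm as a lead-in. The wall (outside diameter 86 mm) is cut away on the bore's +y and -y sides: two slots 44 mm wide run from the mouth to 8 mm below the bottom, so fingers that hold a ring across y can go down in them to the bottom.
- catch_far (a joint): Sprung steel roller on the bore's +x side: 16 mm diameter, axis along y, 61 mm from the bottom, 4 mm proud of the wall at 0; the value grows as it is pushed back, up to 0.007 m. A ring let go in the mouth hangs or cocks on the two rollers; held square and pushed along the axis (about 5 to 15 N in all) it passes and is then free to go on down.
- catch_near (a joint): The same sprung roller on the bore's -x side. Each roller sits in a small block outside the wall that reaches 61 mm from the bore's axis, 51 to 69 mm from the bottom. Once the closing ring is fully home both rollers spring back over its top edge.
- spacer: Tall plain steel spacer ring, 24 mm high, hole 44 mm, about 0.2 kg; origin at its centre, z is the ring's axis; it starts lying flat on the bench with its outer edges chamfered 1.5 mm; all three rings have the same 62 mm outside diameter
- ball_bearing: Steel ball bearing, 18 mm high, two races with balls between them, hole 26 mm, about 0.24 kg; origin at its centre, z is the ring's axis; it starts lying flat on the bench with its outer edges chamfered 1.5 mm; all three rings have the same 62 mm outside diameter
- closing_ring: Thin flat steel closing ring, 12 mm high, hole 36 mm, four small round dimples on its face, about 0.14 kg; origin at its centre, z is the ring's axis; it starts lying flat on the bench with its outer edges chamfered 1.5 mm; all three rings have the same 62 mm outside diameter
- pliers: Bystander, the pair of pliers (180 mm), lying on the bench; origin under its middle. Not to be moved.
- driver: Bystander, the screwdriver (160 mm), lying on the bench; origin under its middle. Not to be moved.
Things that resemble listed ones, but are neither listed nor needed, are in the scene too. What is shaped like the closing_ring but green or pink is not meant. What is shaped like the spacer but blue is not meant.

How it is judged:
On the way, in this order (a step that is already met when the one before it is completed fails the run):
1. the tall spacer ring lies flat on the bottom of the bore (z of spacer in the frame of bore between 0.0095 and 0.0145 m and x of spacer in the frame of bore between -0.0035 and 0.0035 m and y of spacer in the frame of bore between -0.0035 and 0.0035 m and angle between the z axis of spacer and the z axis of bore, either way round below 0.07 rad), for 0.2 s.
2. the ball bearing lies on the spacer in the bore (z of ball_bearing in the frame of bore between 0.0305 and 0.0355 m and x of ball_bearing in the frame of bore between -0.0035 and 0.0035 m and y of ball_bearing in the frame of bore between -0.0035 and 0.0035 m and angle between the z axis of ball_bearing and the z axis of bore, either way round below 0.07 rad), for 0.2 s.
3. the thin closing ring lies on the bearing, under the two sprung rollers (z of closing_ring in the frame of bore between 0.0455 and 0.0505 m and x of closing_ring in the frame of bore between -0.0035 and 0.0035 m and y of closing_ring in the frame of bore between -0.0035 and 0.0035 m and angle between the z axis of closing_ring and the z axis of bore, either way round below 0.07 rad), for 0.2 s.
At the end, for the whole second after the job is handed in: From the bottom of the bore up lie the spacer, the ball bearing and the closing ring, each touching the one below (height along the bore within 2.5 mm, off the axis by less than 3.5 mm, flat to 4 degrees), all at rest, the closing ring below the rollers (all of step 1 and all of step 2 and all of step 3 and linear speed of each of spacer, ball_bearing, closing_ring below 0.02 m/s).
It fails at once if the pair of pliers (180 mm) is moved by more than 40 mm (distance of pliers from where it was at the start of the episode above 0.04 m).
It fails at once if the screwdriver (160 mm) is moved by more than 40 mm (distance of driver from where it was at the start of the episode above 0.04 m).
It also fails if it takes over 67 s, if anything falls off the work surface, if the arm or the gripper's body presses on something with over 40 N, if the wrist force passes 120 N, or if a joint passes its speed limit or range.

## Working session

There is one attempt and no reset: what is moved stays moved. The work goes in short steps, Python scripts to look and compute and a tool call to move; the robot and the scene stay as the last step left them, time stands still between calls to the robot, and variables do not carry over. Pictures are saved under pics/ and viewed, and the job is handed in when it is done.

Besides the shell and the picture viewer there is one more tool, called after ">>>" in YAML: its name, and indented under it one key for each argument. drive_tool: Moves the arm, as the interface text tells. Scaled input: -1 to 1 covers 8 cm each way for a shift and 0.1 rad each way for a turn. Its arguments: {"type":"object","properties":{"rows":{"type":"array","items":{"type":"array","items":{"type":"number"}}},"force":{"type":"number"}},"required":["rows"]}

```bash
mkdir -p pics; ls; cat > h.py <<'E'
import numpy as np, cv2
from bench import arm, capture, sign_off
from scipy.spatial.transform import Rotation as R
def save(c,n): cv2.imwrite('pics/'+n+'.png',c['img'][:,:,::-1])
E
python3 - <<'E'
from h import *
print(arm.state())
import pickle
for n in ['scene','top']:
    c=capture(n); save(c,n+'0'); print(n,c['K'],c['eye'],c['attitude']); pickle.dump(c,open(n+'0.pkl','wb'))
E
```

```text
pics
{'clock': 0.0, 'joint_pos': array([ 1.21981598,  0.68999952, -0.19453519,  1.56632687,  0.1573166 ,
        0.90246399, -0.2151043 ]), 'dq': array([ 0.00018663, -0.00068505,  0.00039771,  0.00076984, -0.00108581,
       -0.00072496, -0.0002882 ]), 'joint_efforts': array([ 9.78936223e-04, -5.27567053e+01, -1.26675099e+00, -1.53430206e+01,
       -5.27120847e-02,  6.62941879e-03,  2.01671919e-04]), 'tool_pos': array([ 0.23432965, -0.57874499,  0.23790543]), 'tcp_rot': array([ 9.81539619e-01,  1.91256799e-01, -2.32472544e-04, -8.71063725e-04]), 'contact_force': array([-0.38976302, -0.29004628, -0.73680151]), 'wrist_torque': array([-0.02876455, -0.01894526, -0.00845562]), 'grip_width': 0.08798678098895737}
scene [[454.54082139   0.         323.4390904 ]
 [  0.         454.54082139 204.80675472]
 [  0.           0.           1.        ]] [-0.23401224  0.66752199  0.87468073] [-0.32640451  0.83027189 -0.41813937  0.17107936]
top [[382.99145432   0.         312.06791178]
 [  0.         382.99145432 199.20823059]
 [  0.           0.           1.        ]] [ 0.42068658 -0.11841302  1.05058174] [ 0.71603199 -0.69692728  0.02176026 -0.03342205]
```

View pics/scene0.png

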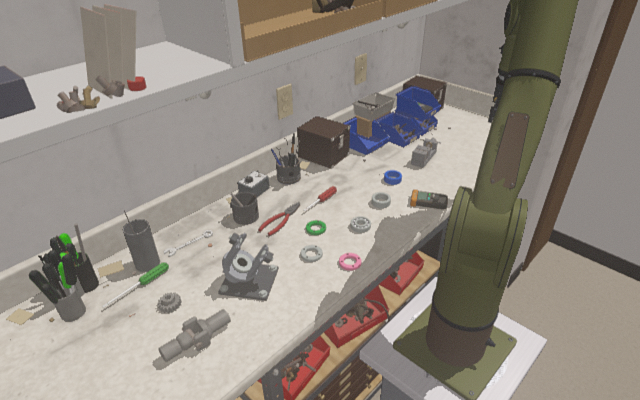

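View pics/top0.png

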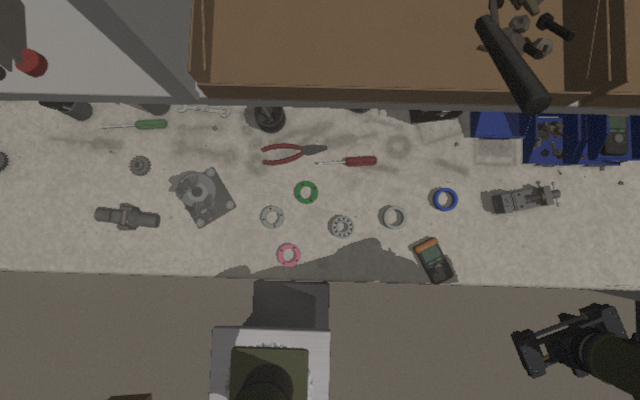

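The scene view shows the housing at about (247,268). The top view shows the housing at (200,197), the closing ring with dimples at (271,216), the bearing at (341,226) and the spacer at (392,216). The green, pink and blue rings are decoys. The shelf overhangs the back of the bench.

```bash
cat >> h.py <<'E'
import pickle
def pts(c):
    K=c['K']; z=c['z_map']; v,u=np.mgrid[0:400,0:640]
    P=np.stack([(u-K[0,2])/K[0,0]*z,(v-K[1,2])/K[1,1]*z,z],-1)
    return P@R.from_quat(c['attitude']).as_matrix().T+c['eye']
E
python3 - <<'E'
from h import *
for n in ['top','scene']:
    c=pickle.load(open(n+'0.pkl','rb')); P=pts(c)
    ok=(c['z_map']>0)
    print(n,'bench z', np.median(P[...,2][ok&(abs(P[...,2])<.03)]))
    if n=='top':
        for nm,(u,v) in dict(closing=(271,216),bearing=(341,226),spacer=(392,216),pink=(288,254),green=(306,192)).items():
            s=np.s_[v-20:v+21,u-20:u+21]; Q=P[s]; m=Q[...,2]>0.006
            m=m.astype(np.uint8); 
            q=Q[m>0]; zt=np.percentile(q[:,2],80)
            q=q[q[:,2]>zt-.005]
            (cc,r)=cv2.minEnclosingCircle(q[:,:2].astype(np.float32))
            print(nm,cc,r,zt,len(q))
        for v in range(100,290,15): print(v,[tuple(np.round(P[v,u],3)) for u in (160,185,200,230,300)])
    for (u,v) in [(100,50),(300,92),(440,100)]: print(u,v,P[v,u])
img=pickle.load(open('top0.pkl','rb'))['img'];cv2.imwrite('pics/topz.png',cv2.resize(img[140:280,140:420,::-1],None,fx=2.8,fy=2.8,interpolation=cv2.INTER_CUBIC))
img=pickle.load(open('scene0.pkl','rb'))['img'];cv2.imwrite('pics/scenez.png',cv2.resize(img[220:310,200:300,::-1],None,fx=6,fy=6,interpolation=cv2.INTER_CUBIC))
E
```

```text
top bench z 0.0006703689037477201
closing (0.4406470060348511, -0.04156725853681564) 0.07949578016996384 0.014005494988146029 270
bearing (0.4277121424674988, -0.1665901243686676) 0.04878668487071991 0.019213388075127825 299
spacer (0.44424790143966675, -0.23542219400405884) 0.11945778876543045 0.025379615729102013 214
pink (0.37538430094718933, -0.06850548088550568) 0.0675022080540657 0.014189323212367367 277
green (0.4858849048614502, -0.09893481433391571) 0.06814572960138321 0.014256806807964572 253
100 [(np.float64(0.602), np.float64(0.117), np.float64(0.508)), (np.float64(0.596), np.float64(0.072), np.float64(0.531)), (np.float64(0.603), np.float64(0.058), np.float64(0.511)), (np.float64(0.602), np.float64(0.013), np.float64(0.515)), (np.float64(0.6), np.float64(-0.088), np.float64(0.527))]
115 [(np.float64(0.728), np.float64(0.333), np.float64(0.004)), (np.float64(0.73), np.float64(0.263), np.float64(0.003)), (np.float64(0.732), np.float64(0.222), np.float64(-0.001)), (np.float64(0.734), np.float64(0.138), np.float64(-0.002)), (np.float64(0.738), np.float64(-0.06), np.float64(0
[... 2918 characters left out ...]
64(0.119), np.float64(-0.001)), (np.float64(0.322), np.float64(-0.072), np.float64(-0.005))]
280 [(np.float64(0.147), np.float64(0.662), np.float64(-0.871)), (np.float64(0.151), np.float64(0.535), np.float64(-0.867)), (np.float64(0.153), np.float64(0.462), np.float64(-0.872)), (np.float64(0.157), np.float64(0.312), np.float64(-0.873)), (np.float64(0.282), np.float64(-0.073), np.float64(-0.006))]
100 50 [0.66907895 0.20191904 0.52270713]
300 92 [ 0.59995947 -0.08999808  0.55966203]
440 100 [ 0.59934932 -0.27863523  0.54238066]
scene bench z 0.0028941714542411456
100 50 [0.65895654 0.33207144 0.60975403]
300 92 [ 0.88988719 -0.39516818  0.24084576]
440 100 [ 0.69450265 -1.0582399   0.05356537]
```

View pics/topz.png

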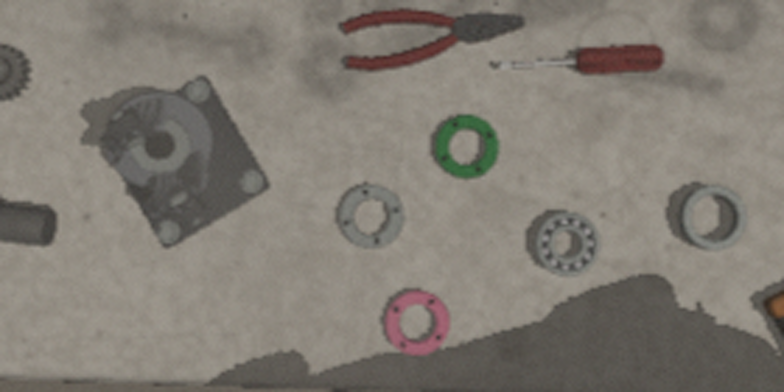

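View pics/scenez.png

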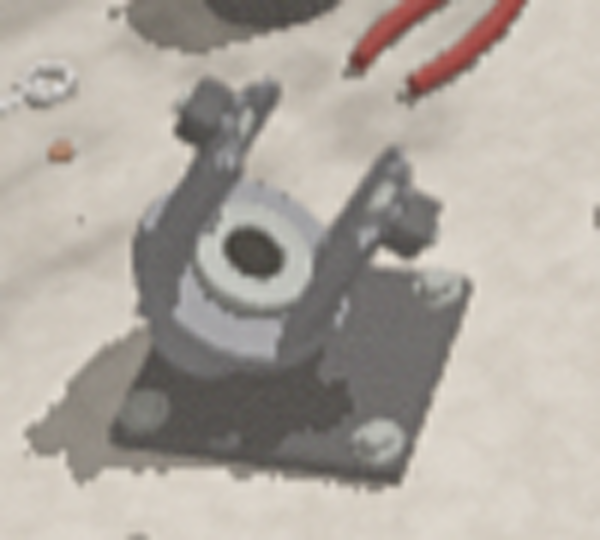

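Top zoom shows all rings clearly. The scene zoom shows the housing's two walls with roller blocks (upper left and right) and the bore bottom with its hole. Now I'll fit the rings by circle and the bore axis from depth.

```bash
python3 - <<'E'
from h import *
c=pickle.load(open('top0.pkl','rb')); P=pts(c); img=c['img'];K=c['K'];A=R.from_quat(c['attitude']).as_matrix()
def ray(u,v,h):
    d=A@np.array([(u-K[0,2])/K[0,0],(v-K[1,2])/K[1,1],1]); return c['eye']+d*(h-c['eye'][2])/d[2]
# rings: hole (dark/bench through) centre at ring-top plane via edges
for nm,(u,v),h in [('closing',(271,216),.012),('bearing',(341,226),.018),('spacer',(392,216),.024)]:
    best=None
    # top-surface mask: depth
    Q=P[v-20:v+21,u-20:u+21]; m=(Q[...,2]>h*0.55).astype(np.uint8)
    n,l,s,_=cv2.connectedComponentsWithStats(m); k=1+np.argmax(s[1:,4]); mm=(l==k).astype(np.uint8)
    cs,_=cv2.findContours(mm,cv2.RETR_EXTERNAL,cv2.CHAIN_APPROX_NONE); ct=max(cs,key=len)
    e=cv2.fitEllipse(ct); uu,vv=e[0][0]+u-20,e[0][1]+v-20
    print(nm,'px',uu,vv,e[1],'pos',ray(uu,vv,h).round(4),'diam',np.mean(e[1])*(1.05-h)/383, 'zmed',np.median(Q[mm>0][:,2]))
H=[]
for n in ['top','scene']:
    cc=pickle.load(open(n+'0.pkl','rb')); Q=pts(cc)
    m=(cc['z_map']>0)&(Q[...,2]>.05)&(Q[...,2]<.2)&(np.hypot(Q[...,0]-.51,Q[...,1]-.19)<.11)
    q=Q[m]; H.append(q); print(n,len(q),q.min(0),q.max(0))
    # render top-down height
    im=np.zeros((240,240),np.uint8)
    for p in Q[(cc['z_map']>0)&(np.hypot(Q[...,0]-.51,Q[...,1]-.19)<.12)]:
        r=int((.63-p[0])*1000);s=int((.31-p[1])*1000)
        if 0<=r<240 and 0<=s<240: cv2.circle(im,(s,r),1,int(np.clip(p[2]*1500,0,255)),-1)
    cv2.imwrite(f'pics/hm_{n}.png',cv2.resize(im,None,fx=2.4,fy=2.4))
E
python3 -c "
import cv2,numpy as np
a=cv2.imread('pics/hm_top.png');b=cv2.imread('pics/hm_scene.png')
cv2.imwrite('pics/hm.png',cv2.resize(np.hstack([a,b]),(800,400)))"
```

```text
closing px 272.5925464630127 217.06476593017578 (21.9161319732666, 22.109115600585938) pos [0.4503 0.0057 0.012 ] diam 0.05965823365751819 zmed 0.01224553643720272
bearing px 342.77746963500977 226.95882606506348 (22.27086639404297, 22.27472686767578) pos [ 0.4287 -0.1848  0.018 ] diam 0.060014428519704635 zmed 0.017217349135141058
spacer px 394.69837379455566 217.5247287750244 (22.337915420532227, 23.216764450073242) pos [ 0.4576 -0.3223  0.024 ] diam 0.06101710384757338 zmed 0.023677990059262077
top 1258 [0.43587122 0.14190153 0.05005334] [0.56030953 0.24637534 0.15783433]
scene 1303 [0.43398234 0.13863282 0.05013591] [0.5561793  0.2470345  0.15931644]
```

View pics/hm.png

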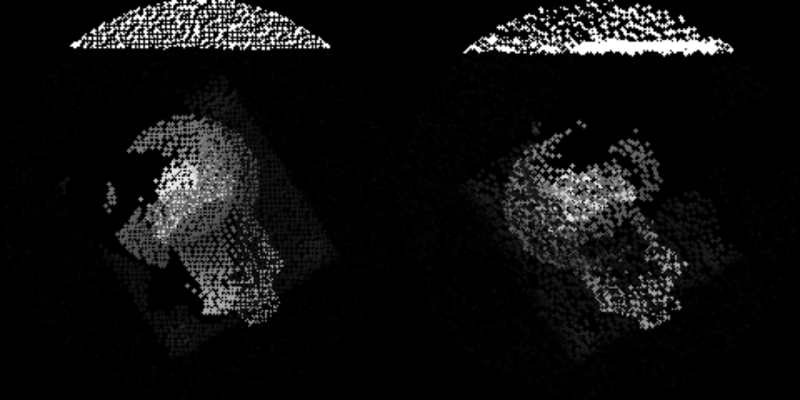

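```bash
cat >> h.py <<'E'
def bframe(psi):  # psi: yaw of lean direction
    z=np.array([np.cos(psi)*.5,np.sin(psi)*.5,np.cos(np.pi/6)]); x=np.array([-np.cos(psi)*z[2],-np.sin(psi)*z[2],.5])
    return np.stack([x,np.cross(z,x),z],1)
def toolR(B): return np.stack([B[:,0],-B[:,1],-B[:,2]],1)
def plan(p,Rt,s0=None,grip=1.0,n=None,smax=.055,amax=.095,dec=2):
    s=s0 or arm.state(); p0=np.array(s['tool_pos']);R0=R.from_quat(s['tcp_rot'])
    w=(R0.inv()*R.from_matrix(Rt)).as_rotvec(); d=np.asarray(p)-p0
    if n is None: n=int(max(1,np.ceil(np.linalg.norm(d)/smax),np.ceil(np.abs(w).max()/amax)))
    rows=[];pc,Rc=p0.copy(),R0
    for i in range(n):
        k=n-i
        wi=(Rc.inv()*R.from_matrix(Rt)).as_rotvec()/k; di=Rc.inv().apply(np.asarray(p)-pc)/k
        r=np.round(np.r_[wi/.1,di/.08],dec)
        pc=pc+Rc.apply(r[3:]*.08); Rc=Rc*R.from_rotvec(r[:3]*.1); rows.append([float(x) for x in r]+[grip])
    print(n,'rows, err mm',((np.asarray(p)-pc)*1000).round(2)); print(str(rows).replace(' ',''))
    return pc,Rc
E
python3 - <<'E'
from h import *
c=pickle.load(open('top0.pkl','rb'));K=c['K'];A=R.from_quat(c['attitude']).as_matrix()
d=A@np.array([(197-K[0,2])/K[0,0],(192.5-K[1,2])/K[1,1],1]); b=c['eye']+d*(.068-c['eye'][2])/d[2]
B=bframe(np.radians(-148)); print(b,B)
p=b+B[:,2]*.20; print(p)
plan(p,toolR(B))
w=capture('wrist'); print(w['T_tool_cam'].round(4),w['K']); print(arm.state()['clock'])
E
```

```text
[0.50686402 0.19723002 0.068     ] [[ 0.73443119 -0.52991926 -0.42402405]
 [ 0.45892354  0.8480481  -0.26495963]
 [ 0.5         0.          0.8660254 ]]
[0.42205921 0.14423809 0.24120508]
14 rows, err mm [-0.23 -0.18 -0.28]
[[0.03,0.37,-0.12,0.4,-0.54,-0.0,1.0],[0.03,0.37,-0.12,0.4,-0.53,0.01,1.0],[0.03,0.37,-0.12,0.41,-0.53,0.03,1.0],[0.03,0.37,-0.12,0.41,-0.52,0.05,1.0],[0.03,0.37,-0.12,0.42,-0.51,0.06,1.0],[0.03,0.37,-0.12,0.42,-0.51,0.08,1.0],[0.03,0.38,-0.12,0.43,-0.5,0.1,1.0],[0.03,0.37,-0.12,0.43,-0.5,0.12,1.0],[0.03,0.38,-0.12,0.43,-0.49,0.13,1.0],[0.03,0.37,-0.12,0.43,-0.49,0.15,1.0],[0.04,0.38,-0.12,0.43,-0.48,0.17,1.0],[0.03,0.37,-0.13,0.42,-0.48,0.19,1.0],[0.04,0.38,-0.12,0.42,-0.47,0.21,1.0],[0.03,0.37,-0.13,0.43,-0.47,0.22,1.0]]
[[-1.200e-03 -9.575e-01 -2.883e-01  7.420e-02]
 [ 1.000e+00 -1.000e-03 -9.000e-04 -1.100e-03]
 [ 6.000e-04 -2.883e-01  9.575e-01 -1.461e-01]
 [ 0.000e+00  0.000e+00  0.000e+00  1.000e+00]] [[332.89987996   0.         324.56307667]
 [  0.         332.89987996 203.71324578]
 [  0.           0.           1.        ]]
0.15
```

>>> drive_tool:
  rows:
    - [0.03,0.37,-0.12,0.4,-0.54,0,1]
    - [0.03,0.37,-0.12,0.4,-0.53,0.01,1]
    - [0.03,0.37,-0.12,0.41,-0.53,0.03,1]
    - [0.03,0.37,-0.12,0.41,-0.52,0.05,1]
    - [0.03,0.37,-0.12,0.42,-0.51,0.06,1]
    - [0.03,0.37,-0.12,0.42,-0.51,0.08,1]
    - [0.03,0.38,-0.12,0.43,-0.5,0.1,1]
    - [0.03,0.37,-0.12,0.43,-0.5,0.12,1]
    - [0.03,0.38,-0.12,0.43,-0.49,0.13,1]
    - [0.03,0.37,-0.12,0.43,-0.49,0.15,1]
    - [0.04,0.38,-0.12,0.43,-0.48,0.17,1]
    - [0.03,0.37,-0.13,0.42,-0.48,0.19,1]

```text
clock: 1.65
tool_pos: [0.3889, -0.0091, 0.2541]
tcp_rot: [0.947, 0.253, 0.189, -0.059]
contact_force: [-0.4, -0.4, 0.7]
grip_width: 0.0879
```

>>> drive_tool:
  rows:
    - [0.04,0.38,-0.12,0.42,-0.47,0.21,1]
    - [0.03,0.37,-0.13,0.43,-0.47,0.22,1]
    - [0,0,0,0,0,0,1]

```text
clock: 2.02
tool_pos: [0.4245, 0.0949, 0.2778]
tcp_rot: [0.936, 0.272, 0.211, -0.074]
contact_force: [-0.7, -0.4, 0.7]
grip_width: 0.0882
```

```bash
cat >> h.py <<'E'
def wpose(s,w):
    T=np.eye(4);T[:3,:3]=R.from_quat(s['tcp_rot']).as_matrix();T[:3,3]=s['tool_pos'];return T@w['T_tool_cam']
def wcap(n):
    s=arm.state(); w=capture('wrist'); T=wpose(s,w); w['eye']=T[:3,3]; w['attitude']=R.from_matrix(T[:3,:3]).as_quat(); save(w,n); pickle.dump((s,w),open(n+'.pkl','wb')); return s,w
def ray(c,u,v,h):
    K=c['K'];d=R.from_quat(c['attitude']).apply([(u-K[0,2])/K[0,0],(v-K[1,2])/K[1,1],1]); return c['eye']+d*(h-c['eye'][2])/d[2]
E
python3 - <<'E'
from h import *
s,w=wcap('w1'); print(s['clock'],s['tool_pos'],s['tcp_rot'],s['joint_pos'].round(2),s['contact_force'])
E
```

```text
2.025 [0.42447168 0.09493092 0.27782046] [ 0.93601334  0.27173699  0.21103594 -0.07417462] [ 0.12  0.31 -0.41  2.41 -1.    0.04 -0.26] [-0.72590627 -0.44058909  0.66753757]
```

View pics/w1.png

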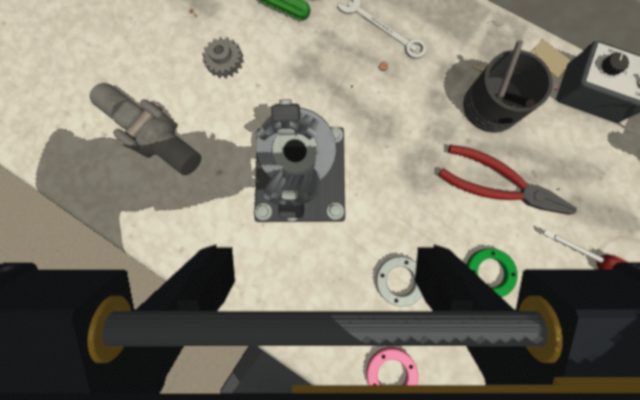

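The wrist view shows the housing at (290,160), with its roller blocks at (285,110) and (290,205), so the lean direction runs image-down. The arm stopped short because q5 and q6 are at their limits, so I'll identify the kinematics to find a feasible posture.

```bash
cat > fit.py <<'E'
from h import *
import itertools
from scipy.optimize import least_squares
S=[(np.array([ 1.21981598,  0.68999952, -0.19453519,  1.56632687,  0.1573166 ,0.90246399, -0.2151043 ]),np.array([ 0.23432965, -0.57874499,  0.23790543]),R.from_quat([ 9.81539619e-01,  1.91256799e-01, -2.32472544e-04, -8.71063725e-04]))]
s,w=pickle.load(open('w1.pkl','rb')); S.append((s['joint_pos'],s['tool_pos'],R.from_quat(s['tcp_rot'])))
print(S[1][0])
rz=lambda a:R.from_rotvec([0,0,a]); ry=lambda a:R.from_rotvec([0,a,0])
def fk(q,sg,P):
    c1,c7,h,a,b,L,e1,e2=P
    A=rz(sg[0]*q[0]+c1);p=np.array([0,0,h]);A=A*ry(q[1])*rz(sg[1]*q[2]); p=p+A.apply([e1,0,a]); A=A*ry(q[3]); p=p+A.apply([-e1,0,0])
    A=A*rz(sg[2]*q[4]); p=p+A.apply([0,0,b]); A=A*ry(q[5]); p=p+A.apply([e2,0,L]); A=A*rz(sg[3]*q[6]+c7)
    return p,A
if __name__=='__main__':
  out=[]
  for sg in itertools.product([1,-1],repeat=4):
   for c7 in (0,np.pi/2,np.pi,-np.pi/2):
    for fl in [0,1]:
     def f(P):
        r=[]
        for q,p,A in S:
            pp,AA=fk(q,sg,P); r+=list((pp-p)*3)+list((AA.inv()*A).as_rotvec())
        return r
     for c1 in(0,np.pi):
      o=least_squares(f,[c1,c7,.3,.4,.4,.2,0,0]); out.append((o.cost,sg,o.x))
    
  out.sort(key=lambda t:t[0])
  for o in out[:8]: print(o[0],o[1],o[2].round(3))
E
python3 fit.py
```

```text
[ 0.1177614   0.31060838 -0.41112736  2.40885928 -0.99961365  0.04325338
 -0.26367901]
4.232113975347312e-17 (-1, -1, -1, -1) [ 0.     1.571 -0.736  0.551 -0.011 -0.497  0.3    0.14 ]
4.232113975347312e-17 (-1, -1, -1, -1) [ 0.     1.571 -0.736  0.551 -0.011 -0.497  0.3    0.14 ]
4.232113979674417e-17 (-1, -1, -1, -1) [ 0.     1.571 -0.736  0.551 -0.011 -0.497  0.3    0.14 ]
4.232113979674417e-17 (-1, -1, -1, -1) [ 0.     1.571 -0.736  0.551 -0.011 -0.497  0.3    0.14 ]
4.2321139945869124e-17 (-1, -1, -1, -1) [ 0.    -4.712 -0.736  0.551 -0.011 -0.497  0.3    0.14 ]
4.2321139945869124e-17 (-1, -1, -1, -1) [ 0.    -4.712 -0.736  0.551 -0.011 -0.497  0.3    0.14 ]
4.232114245308321e-17 (-1, -1, -1, -1) [ 0.     1.571 -0.736  0.551 -0.011 -0.497  0.3    0.14 ]
4.232114245308321e-17 (-1, -1, -1, -1) [ 0.     1.571 -0.736  0.551 -0.011 -0.497  0.3    0.14 ]
```

```bash
cat > fit2.py <<'E'
from fit import *
def run(free,x0=(.3,.4,.4,.3,0,0)):
    x0=np.array(x0,float)
    def f(v):
        P=x0.copy();P[free]=v; return np.concatenate([fk(q,(-1,)*4,np.r_[0,np.pi/2,P])[0]-p for q,p,A in S])
    o=least_squares(f,x0[free]); print(free,o.x.round(4),(o.fun*1000).round(1), np.linalg.svd(o.jac)[1].round(3))
if __name__=='__main__':
    run([0,1,2,3]);run([0,1,2,3,4]);run([0,1,2,3,5])
E
python3 fit2.py
```

```text
[ 0.1177614   0.31060838 -0.41112736  2.40885928 -0.99961365  0.04325338
 -0.26367901]
[0, 1, 2, 3] [0.1592 0.6695 0.2649 0.292 ] [ 29.2   7.7 -18.9 -15.5  14.3  18.9] [2.563 1.131 0.341 0.193]
[0, 1, 2, 3, 4] [0.0189 0.5755 0.2033 0.1196 0.072 ] [ 29.   14.2 -10.2   0.4  -4.6  10.2] [2.577 2.551 0.521 0.212 0.103]
[0, 1, 2, 3, 5] [ 0.2018  0.6321  0.2676  0.3017 -0.0192] [ 33.1  12.4 -16.5  -8.6   5.5  16.5] [2.563 1.715 0.594 0.338 0.148]
```

```bash
python3 - <<'E'
from h import *
a=np.radians(5)
Rt=np.stack([[np.cos(a),np.sin(a),0],[np.sin(a),-np.cos(a),0],[0,0,-1]],1)
plan([.43,-.3223,.14],Rt)
E
```

```text
8 rows, err mm [-0.19 -0.15 -0.17]
[[-0.16,-0.54,0.58,-0.39,0.56,0.03,1.0],[-0.16,-0.54,0.58,-0.36,0.58,0.06,1.0],[-0.16,-0.54,0.58,-0.32,0.59,0.09,1.0],[-0.16,-0.54,0.58,-0.28,0.61,0.12,1.0],[-0.17,-0.54,0.58,-0.23,0.62,0.14,1.0],[-0.16,-0.55,0.58,-0.19,0.63,0.17,1.0],[-0.17,-0.54,0.58,-0.14,0.64,0.18,1.0],[-0.16,-0.55,0.58,-0.09,0.65,0.2,1.0]]
```

>>> drive_tool:
  rows:
    - [-0.16,-0.54,0.58,-0.39,0.56,0.03,1.0]
    - [-0.16,-0.54,0.58,-0.36,0.58,0.06,1.0]
    - [-0.16,-0.54,0.58,-0.32,0.59,0.09,1.0]
    - [-0.16,-0.54,0.58,-0.28,0.61,0.12,1.0]

```text
clock: 2.58
tool_pos: [0.4232, -0.122, 0.2077]
tcp_rot: [0.982, 0.152, 0.105, -0.037]
contact_force: [0.5, 0.4, -0.3]
grip_width: 0.0881
```

```bash
cat >> h.py <<'E'
def log():
    s=arm.state()
    try: L=pickle.load(open('log.pkl','rb'))
    except Exception: L=[]
    L.append(s); pickle.dump(L,open('log.pkl','wb')); print(round(s['clock'],2),s['tool_pos'].round(4),s['joint_pos'].round(3),s['contact_force'].round(1),round(s['grip_width'],4)); return s
E
python3 -c "
from h import *
log()"
```

```text
2.58 [ 0.4232 -0.122   0.2077] [ 0.234  0.486  0.086  2.281 -0.75   0.295 -0.244] [ 0.5  0.4 -0.3] 0.0881
```

>>> drive_tool:
  rows:
    - [-0.17,-0.54,0.58,-0.23,0.62,0.14,1.0]
    - [-0.16,-0.55,0.58,-0.19,0.63,0.17,1.0]
    - [-0.17,-0.54,0.58,-0.14,0.64,0.18,1.0]
    - [-0.16,-0.55,0.58,-0.09,0.65,0.2,1.0]
    - [0,0,0,0,0,0,1]

```text
clock: 3.2
tool_pos: [0.425, -0.3301, 0.1381]
tcp_rot: [0.999, 0.037, -0.002, 0.001]
contact_force: [-0.8, -0.6, -0.6]
grip_width: 0.0877
```

```bash
python3 -c "
from h import *
s=log();print(R.from_quat(s['tcp_rot']).as_matrix().round(3)); wcap('w2')"
```

```text
3.2 [ 0.425  -0.3301  0.1381] [ 0.324  0.774  0.425  1.937 -0.57   0.553 -0.361] [-0.8 -0.6 -0.6] 0.0877
[[ 0.997  0.073 -0.005]
 [ 0.073 -0.997 -0.003]
 [-0.005  0.002 -1.   ]]
```

View pics/w2.png

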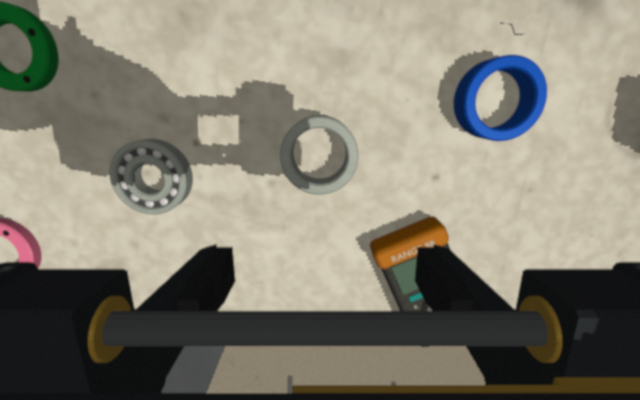

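The wrist view shows the spacer at (320,153), the bearing at (150,175) and the blue decoy at (500,97). I'll measure the spacer and bearing here and refit the kinematics.

```bash
cat > ring.py <<'E'
from h import *
def ring(w,u,v,h,half=55):
    P=pts(w); v0,v1,u0,u1=max(v-half,0),min(v+half,400),max(u-half,0),min(u+half,640)
    Q=P[v0:v1,u0:u1]; m=((abs(Q[...,2]-h)<.006)&(w['z_map'][v0:v1,u0:u1]>0)).astype(np.uint8)
    n,l,s,_=cv2.connectedComponentsWithStats(m);k=1+np.argmax(s[1:,4]); q=Q[l==k]
    c,r=cv2.minEnclosingCircle(q[:,:2].astype(np.float32))
    # robust: circle LSQ on outer boundary pixels
    ang=np.arctan2(q[:,1]-c[1],q[:,0]-c[0]);rr=np.hypot(q[:,0]-c[0],q[:,1]-c[1])
    e=[]
    for a in np.linspace(-np.pi,np.pi,37)[:-1]:
        i=(ang>=a)&(ang<a+.175)
        if i.sum()>2: e.append(q[i][np.argsort(rr[i])[int(.95*i.sum())-0 if int(.95*i.sum())<i.sum() else -1]])
    e=np.array(e)[:,:2]
    A=np.c_[2*e,np.ones(len(e))];x=np.linalg.lstsq(A,(e**2).sum(1),rcond=None)[0]
    print('MEC',np.round(c,4),round(r,4),'LSQ',x[:2].round(4),round(float(np.sqrt(x[2]+x[:2]@x[:2])),4),'z',np.median(q[:,2]).round(4)); return x[:2]
E
cat > fit3.py <<'E'
from fit import *
for s in pickle.load(open('log.pkl','rb')): S.append((s['joint_pos'],s['tool_pos'],R.from_quat(s['tcp_rot'])))
def fk(q,P):
    a1,h,a,e1,b,e2,L,e3=P
    A=rz(-q[0]);p=np.array([0,0,h])+A.apply([a1,0,0]);A=A*ry(q[1])*rz(-q[2]); p=p+A.apply([e1,0,a]); A=A*ry(q[3]); p=p+A.apply([e2,0,0])
    A=A*rz(-q[4]); p=p+A.apply([0,0,b]); A=A*ry(q[5]); p=p+A.apply([e3,0,L]); A=A*rz(-q[6]+np.pi/2)
    return p,A
def fit(free,x0=(0,.3,.4,0,.4,0,.3,0),pr=1):
    x0=np.array(x0,float)
    def full(v): P=x0.copy();P[free]=v;return P
    f=lambda v:np.concatenate([fk(q,full(v))[0]-p for q,p,A in S])
    o=least_squares(f,x0[free]); 
    if pr: print(free,o.x.round(4),'rms mm',(o.fun*1000).std().round(2), np.linalg.svd(o.jac)[1].round(3))
    return full(o.x)
if __name__=='__main__':
    print('rot err',[np.degrees((fk(q,np.zeros(8))[1].inv()*A).magnitude()).round(2) for q,p,A in S])
    fit([1,2,4,6]);fit([0,1,2,4,6]);fit([0,1,2,3,4,6]);fit([0,1,2,3,4,5,6]);fit(list(range(8)))
E
python3 fit3.py; python3 - <<'E'
from ring import *
s,w=pickle.load(open('w2.pkl','rb'))
ring(w,320,153,.024); ring(w,150,175,.018)
E
```

```text
[ 0.1177614   0.31060838 -0.41112736  2.40885928 -0.99961365  0.04325338
 -0.26367901]
rot err [np.float64(0.0), np.float64(0.0), np.float64(0.0), np.float64(0.0)]
[1, 2, 4, 6] [0.2881 0.5576 0.3657 0.242 ] rms mm 20.49 [3.666 1.509 0.451 0.283]
[0, 1, 2, 4, 6] [0.0672 0.3128 0.4607 0.3525 0.1957] rms mm 17.87 [3.666 2.469 0.562 0.297 0.243]
[0, 1, 2, 3, 4, 6] [0.052  0.2615 0.4163 0.0919 0.304  0.0984] rms mm 15.57 [3.896 2.856 0.562 0.499 0.244 0.203]
[0, 1, 2, 3, 4, 5, 6] [ 0.0511  0.2598  0.4165  0.0919  0.3036 -0.0013  0.0978] rms mm 15.56 [3.94  3.406 0.564 0.52  0.458 0.215 0.166]
[0, 1, 2, 3, 4, 5, 6, 7] [-0.0559  0.3608  0.6049 -0.0875  0.3201 -0.0291  0.4594 -0.0955] rms mm 13.57 [3.945 3.79  1.147 0.537 0.486 0.439 0.174 0.069]
MEC [ 0.458  -0.3224] 0.0312 LSQ [ 0.4583 -0.3224] 0.0305 z 0.0239
MEC [ 0.4293 -0.1838] 0.0315 LSQ [ 0.4295 -0.1844] 0.0303 z 0.0172
```

```bash
python3 - <<'E'
from h import *
a=np.radians(4)
Rt=np.stack([[np.cos(a),np.sin(a),0],[np.sin(a),-np.cos(a),0],[0,0,-1]],1)
p,Rc=plan([.4582,-.3224,.04],Rt,smax=.045)
E
```

```text
3 rows, err mm [ 0.21 -0.08 -0.04]
[[-0.0,0.01,0.02,0.14,-0.01,0.41,1.0],[-0.0,0.02,0.02,0.14,-0.01,0.41,1.0],[-0.01,0.01,0.02,0.14,-0.01,0.41,1.0]]
```

>>> drive_tool:
  rows:
    - [0,0.01,0.02,0.14,-0.01,0.41,1.0]
    - [0,0.02,0.02,0.14,-0.01,0.41,1.0]
    - [0,0.01,0.02,0.14,-0.01,0.41,1.0]
    - [0,0,0,0,0,0,1]

```text
clock: 3.75
tool_pos: [0.4591, -0.3176, 0.0399]
tcp_rot: [0.999, 0.038, -0.0, -0.003]
contact_force: [-0.5, -1.0, 0.3]
grip_width: 0.0881
```

```bash
python3 - <<'E'
from h import *
log()
a=np.radians(4)
Rt=np.stack([[np.cos(a),np.sin(a),0],[np.sin(a),-np.cos(a),0],[0,0,-1]],1)
p,Rc=plan([.4582,-.3224,.004],Rt,smax=.045)
E
```

```text
3.75 [ 0.4591 -0.3176  0.0399] [ 0.356  0.941  0.294  1.908 -0.668  0.395 -0.333] [-0.5 -1.   0.3] 0.0881
1 rows, err mm [ 0.34 -0.09  0.11]
[[-0.05,0.0,0.05,-0.02,0.06,0.45,1.0]]
```

>>> drive_tool:
  rows:
    - [-0.03,0,0.03,-0.01,0.06,0.22,1]
    - [-0.02,0,0.02,-0.01,0,0.22,1]
    - [0,0,0,0,0,0,1]

```text
clock: 4.12
tool_pos: [0.4584, -0.3247, 0.0059]
tcp_rot: [0.999, 0.034, 0.001, 0.002]
contact_force: [-0.0, -0.0, 0.8]
grip_width: 0.088
```

```bash
python3 - <<'E'
from h import *
log()
E
```

```text
4.12 [ 0.4584 -0.3247  0.0059] [ 0.39   0.997  0.248  1.903 -0.693  0.324 -0.31 ] [-0.  -0.   0.8] 0.088
```

Good. Close the gripper, lift and log.

>>> drive_tool:
  rows:
    - [0,0,0,0,0.02,0.01,0]
    - [0,0,0,0,0,0,0]
    - [0,0,0,0,0,0,0]
    - [0,0,0,0,0,0,0]
    - [0,0,0,0,0,-0.3,0]
    - [0,0,0,0,0,-0.6,0]
    - [0,0,0,0,0,-0.6,0]
  force: 45

```text
clock: 5.0
tool_pos: [0.459, -0.3255, 0.1262]
tcp_rot: [0.999, 0.035, 0.001, 0.002]
contact_force: [0.2, 0.1, -2.0]
grip_width: 0.0612
```

```bash
cat > fit4.py <<'E'
from fit import *
def frames(q):
    A=[rz(-q[0])];
    for i,(f,s) in enumerate([(ry,1),(rz,-1),(ry,1),(rz,-1),(ry,1)]): A.append(A[-1]*f(s*q[i+1]))
    return A
def feat(q): return np.hstack([a.as_matrix() for a in frames(q)])   # 3x18
def data():
    D=list(S)
    for s in pickle.load(open('log.pkl','rb')): D.append((s['joint_pos'],s['tool_pos'],R.from_quat(s['tcp_rot'])))
    return D
def solve(lam=1e-3):
    D=data(); M=np.vstack([feat(q) for q,p,A in D]); y=np.concatenate([p for q,p,A in D])
    x0=np.zeros(18); 
    W=np.full(18,30.); W[[2,8,14,17]]=1   # z of link 1,3,5,6
    Ml=np.vstack([M,lam*np.diag(W)]); x0[[2,8,14,17]]=[.3,.4,.35,.3]
    x=np.linalg.lstsq(Ml,np.r_[y,lam*W*x0],rcond=None)[0]
    return x,(M@x-y)*1000
if __name__=='__main__':
    for lam in (1e-2,1e-3,1e-4):
        x,r=solve(lam); print(lam,x.reshape(6,3).round(3).tolist(),'rms',r.std().round(2))
E
python3 -c "
from h import *
log(); s,w=wcap('w3')"
python3 fit4.py
```

```text
5.0 [ 0.459  -0.3255  0.1262] [ 0.286  0.817  0.434  1.877 -0.593  0.575 -0.394] [ 0.2  0.1 -2. ] 0.0612
[ 0.1177614   0.31060838 -0.41112736  2.40885928 -0.99961365  0.04325338
 -0.26367901]
0.01 [[0.001, -0.009, 0.347], [-0.002, -0.009, 0.0], [0.002, -0.011, 0.563], [-0.001, -0.011, -0.0], [-0.002, -0.003, 0.337], [-0.003, -0.003, 0.333]] rms 0.33
0.001 [[0.0, -0.009, 0.347], [-0.0, -0.009, 0.0], [0.0, -0.013, 0.563], [0.0, -0.013, -0.0], [-0.0, -0.0, 0.344], [0.0, -0.0, 0.326]] rms 0.01
0.0001 [[0.0, -0.009, 0.347], [-0.0, -0.009, 0.0], [0.0, -0.013, 0.563], [0.0, -0.013, -0.0], [-0.0, -0.0, 0.345], [0.0, -0.0, 0.326]] rms 0.0
```

View pics/w3.png

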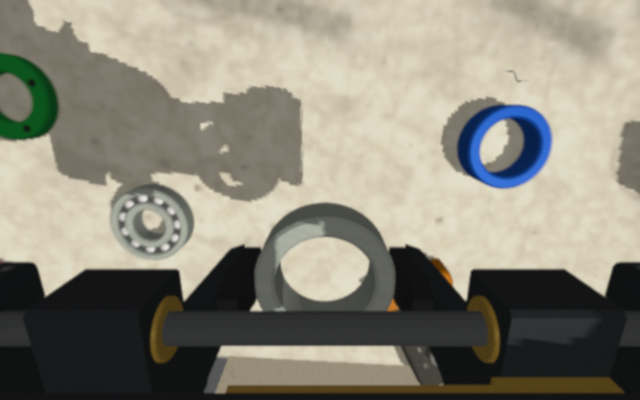

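The spacer is held at (325,258) and the FK model is now exact. Next I'll check which joint solutions exist for the insertion poses, and refine the bore from w1.

```bash
cat > kin.py <<'E'
from fit4 import *
X,_r=solve(1e-4)
lo=np.array([-3.01,-.46,-1.47,.13,-1,.04,-2.66]);hi=np.array([3.01,2.08,1.51,2.56,4.14,2.09,2.66])
def FK(q): return feat(q)@X, frames(q)[-1]*rz(-q[6]+np.pi/2)
def ik(p,Rt,q0,reg=0.):
    Rt=R.from_matrix(Rt)
    def f(q):
        pp,A=FK(q); return np.r_[(pp-p)*5,(A.inv()*Rt).as_rotvec(),reg*(q-q0)]
    o=least_squares(f,np.clip(q0,lo+.01,hi-.01),bounds=(lo,hi)); return o.x,np.abs(o.fun[:6]).max()
E
python3 - <<'E'
from kin import *
b=np.array([.507,.197,.068]);B=bframe(np.radians(-148))
rng=np.random.default_rng(0)
T=toolR(B); T2=T@np.diag([-1,-1,1])
for d in (.01,.05,.12):
  for nm,TT in (('A',T),('flip',T2)):
    sol=[]
    for k in range(60):
        q,e=ik(b+B[:,2]*d,TT,rng.uniform(lo,hi))
        if e<1e-4: sol.append(q)
    sol=np.array(sol); print(d,nm,len(sol)); 
    if len(sol):
        mg=np.minimum(sol-lo,hi-sol).min(1); 
        for i in np.argsort(-mg)[:5]: print('   ',sol[i].round(2),mg[i].round(3))
s=arm.state();print(s['joint_pos'].round(2))
E
```

```text
[ 0.1177614   0.31060838 -0.41112736  2.40885928 -0.99961365  0.04325338
 -0.26367901]
0.01 A 24
    [ 0.02  0.98 -0.73  2.41  2.5   0.8   2.47] 0.155
    [ 0.01  0.98 -0.72  2.41  2.51  0.79  2.45] 0.155
    [-0.07  0.94 -0.57  2.41  2.65  0.74  2.29] 0.15
    [-0.1   0.93 -0.51  2.41  2.71  0.72  2.23] 0.149
    [-0.28  0.9  -0.21  2.42  3.03  0.69  1.86] 0.139
0.01 flip 33
    [ 0.25  1.22 -1.24  2.39  2.14  1.14 -0.22] 0.166
    [ 0.17  1.1  -1.03  2.4   2.27  0.97 -0.39] 0.162
    [ 0.16  1.1  -1.02  2.4   2.27  0.96 -0.39] 0.162
    [ 0.06  1.   -0.79  2.4   2.44  0.83 -0.61] 0.157
    [ 0.05  1.   -0.78  2.4   2.45  0.82 -0.62] 0.156
0.05 A 20
    [ 0.07  0.91 -0.8   2.45  2.42  0.78  2.51] 0.108
    [ 0.05  0.9  -0.77  2.45  2.44  0.77  2.48] 0.107
    [ 0.02  0.88 -0.71  2.45  2.5   0.74  2.42] 0.105
    [-0.02  0.87 -0.64  2.46  2.57  0.72  2.35] 0.103
    [-0.17  0.82 -0.38  2.46  2.85  0.66  2.05] 0.095
0.05 flip 30
    [ 0.29  1.17 -1.35  2.44  2.04  1.17 -0.2 ] 0.118
    [ 0.26  1.11 -1.25  2.44  2.09  1.08 -0.26] 0.117
    [ 0.23  1.07 -1.17  2.44  2.14  1.02 -0.32] 0.116
    [ 0.22  1.05 -1.13  2.45  2.17  0.98 -0.35] 0.115
    [ 0.21  1.04 -1.11  2.45  2.18  0.97 -0.36] 0.114
0.12 A 17
    [ 0.15  0.76 -0.91  2.51  2.28  0.7   2.57] 0.051
    [ 0.14  0.75 -0.88  2.51  2.31  0.68  2.55] 0.05
    [ 0.07  0.71 -0.75  2.51  2.43  0.63  2.43] 0.047
    [ 0.01  0.69 -0.65  2.52  2.54  0.59  2.33] 0.044
    [-0.03  0.67 -0.58  2.52  2.62  0.57  2.25] 0.042
0.12 flip 39
    [ 0.33  0.97 -1.38  2.5   1.94  1.03 -0.24] 0.059
    [ 0.33  0.96 -1.36  2.5   1.95  1.01 -0.25] 0.059
    [ 0.33  0.96 -1.35  2.5   1.95  1.01 -0.25] 0.059
    [ 0.31  0.92 -1.28  2.5   2.    0.95 -0.29] 0.058
    [ 0.3   0.91 -1.26  2.5   2.01  0.93 -0.3 ] 0.058
[ 0.28  0.81  0.44  1.87 -0.59  0.58 -0.4 ]
```

```bash
python3 - <<'E'
from h import *
im=cv2.imread('pics/w1.png')
cv2.imwrite('pics/w1z.png',cv2.resize(im[90:235,240:360],None,fx=4.1,fy=4.1,interpolation=cv2.INTER_CUBIC))
E
```

View pics/w1z.png

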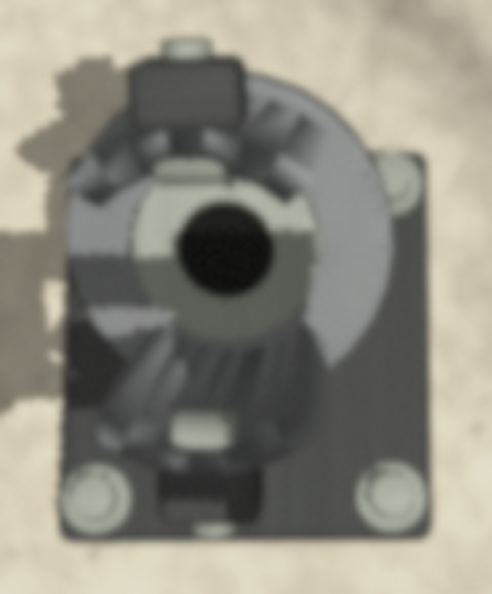

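```bash
cat > sim.py <<'E'
from kin import *
from scipy.spatial.transform import Slerp
def err(q,p,A):
    pp,AA=FK(q); return np.r_[p-pp,(A*AA.inv()).as_rotvec()]
def jac(q):
    J=np.zeros((6,7));p,A=FK(q)
    for i in range(7):
        d=q.copy();d[i]+=1e-6;pp,AA=FK(d);J[:,i]=np.r_[pp-p,(AA*A.inv()).as_rotvec()]/1e-6
    return J
def step(q,p,A,lam=.01,k0=0.,qn=None,it=3):
    for _ in range(it):
        J=jac(q);Ji=J.T@np.linalg.inv(J@J.T+lam**2*np.eye(6)); dq=Ji@err(q,p,A)
        if k0: dq+=(np.eye(7)-Ji@J)@(k0*(qn-q))
        q=np.clip(q+dq,lo,hi)
    return q
def follow(q,p1,A1,n=12,**k):
    p0,A0=FK(q); w=(A0.inv()*A1).as_rotvec()
    for i in range(1,n+1): q=step(q,p0+(p1-p0)*i/n,A0*R.from_rotvec(w*i/n),**k)
    return q
if __name__=='__main__':
    L=pickle.load(open('log.pkl','rb'))
    start=np.array([ 1.21981598,  0.68999952, -0.19453519,  1.56632687,  0.1573166 ,0.90246399, -0.2151043 ])
    s1=S[1]
    seq=[start,s1[0]]+[l['joint_pos'] for l in L]
    for a,b in zip(seq[:-1],seq[1:]):
        p,A=FK(b); 
        print('true dq',(b-a).round(3),'| pinv',(follow(a,p,A)-a).round(3))
E
python3 sim.py | tail -6
```

```text
true dq [-1.102 -0.379 -0.217  0.843 -1.157 -0.859 -0.049] | pinv [-1.052 -0.373 -0.286  0.841 -0.523 -0.862 -0.688]
true dq [ 0.116  0.175  0.498 -0.128  0.25   0.252  0.019] | pinv [ 0.119  0.175  0.492 -0.128  0.257  0.25   0.012]
true dq [ 0.09   0.288  0.338 -0.344  0.18   0.258 -0.116] | pinv [ 0.092  0.288  0.336 -0.344  0.182  0.257 -0.119]
true dq [ 0.032  0.167 -0.13  -0.029 -0.098 -0.157  0.027] | pinv [ 0.032  0.167 -0.131 -0.029 -0.097 -0.157  0.026]
true dq [ 0.034  0.055 -0.046 -0.005 -0.025 -0.071  0.024] | pinv [ 0.034  0.055 -0.047 -0.005 -0.024 -0.071  0.022]
true dq [-0.104 -0.18   0.186 -0.026  0.099  0.25  -0.085] | pinv [-0.103 -0.181  0.183 -0.026  0.103  0.249 -0.089]
```

```bash
cat > ex.py <<'E'
from sim import *
b=np.array([.507,.197,.068]);B=bframe(np.radians(-148));T=toolR(B);T2=T@np.diag([-1,-1,1])
def down(yaw): return np.stack([[np.cos(yaw),np.sin(yaw),0],[np.sin(yaw),-np.cos(yaw),0],[0,0,-1]],1)
if __name__=='__main__':
  rng=np.random.default_rng(1); pd=np.array([.43,-.10,.16])
  res=[]
  for nm,TT in (('A',T),('F',T2)):
    n=0
    while n<14:
        q,e=ik(b+B[:,2]*.13,TT,rng.uniform(lo,hi))
        if e>1e-4: continue
        n+=1
        for yaw in np.radians(np.arange(-180,180,30)):
            A1=R.from_matrix(down(yaw))
            if (R.from_matrix(TT).inv()*A1).magnitude()>2.6: continue
            q2=follow(q,pd,A1,n=15,it=2); e2=np.abs(err(q2,pd,A1)).max()
            if e2<2e-3: res.append((np.minimum(q2-lo,hi-q2).min(),nm,np.degrees(yaw),q,q2))
  res.sort(key=lambda t:-t[0]); print(len(res))
  for r in res[:14]: print(round(r[0],3),r[1],round(r[2]),r[3].round(2),'->',r[4].round(2))
E
python3 ex.py | tail -15
```

```text
45
0.403 F 90 [ 0.25  0.8  -1.11  2.51  2.1   0.79 -0.4 ] -> [ 0.71  0.77 -0.98  2.16  0.99  0.77 -0.94]
0.402 F 90 [ 0.24  0.79 -1.09  2.51  2.12  0.78 -0.42] -> [ 0.7   0.76 -0.95  2.16  0.98  0.74 -0.92]
0.401 F 90 [ 0.23  0.78 -1.06  2.51  2.14  0.76 -0.44] -> [ 0.68  0.75 -0.92  2.16  0.96  0.72 -0.9 ]
0.401 F 120 [ 0.25  0.8  -1.11  2.51  2.1   0.79 -0.4 ] -> [ 0.68  0.75 -0.91  2.16  0.96  0.72 -0.37]
0.4 F 120 [ 0.24  0.79 -1.09  2.51  2.12  0.78 -0.42] -> [ 0.66  0.73 -0.88  2.16  0.94  0.69 -0.35]
0.4 F 150 [ 0.25  0.8  -1.11  2.51  2.1   0.79 -0.4 ] -> [ 0.64  0.72 -0.85  2.16  0.92  0.67  0.19]
0.4 F 120 [ 0.23  0.78 -1.06  2.51  2.14  0.76 -0.44] -> [ 0.64  0.72 -0.84  2.16  0.92  0.67 -0.33]
0.399 F 90 [ 0.19  0.75 -0.98  2.51  2.21  0.71 -0.51] -> [ 0.63  0.72 -0.82  2.16  0.9   0.66 -0.84]
0.399 F 150 [ 0.24  0.79 -1.09  2.51  2.12  0.78 -0.42] -> [ 0.62  0.71 -0.81  2.16  0.9   0.65  0.22]
0.399 F 90 [ 0.19  0.74 -0.96  2.51  2.23  0.7  -0.52] -> [ 0.62  0.71 -0.8   2.16  0.89  0.64 -0.82]
0.398 F -180 [ 0.25  0.8  -1.11  2.51  2.1   0.79 -0.4 ] -> [ 0.61  0.71 -0.79  2.16  0.89  0.64  0.75]
0.398 F 150 [ 0.23  0.78 -1.06  2.51  2.14  0.76 -0.44] -> [ 0.6   0.7  -0.77  2.16  0.88  0.63  0.24]
0.397 F -180 [ 0.24  0.79 -1.09  2.51  2.12  0.78 -0.42] -> [ 0.59  0.69 -0.75  2.16  0.86  0.61  0.78]
0.397 F -150 [ 0.25  0.8  -1.11  2.51  2.1   0.79 -0.4 ] -> [ 0.59  0.69 -0.75  2.16  0.86  0.61  1.31]
```

```bash
cat > search.py <<'E'
from ex import *
def rows_follow(q,p1,A1,chk=True):
    p0,A0=FK(q); w=(A0.inv()*A1).as_rotvec(); n=int(max(1,np.ceil(np.linalg.norm(p1-p0)/.05),np.ceil(np.abs(w).max()/.09)))
    ex=0;mz=9
    for i in range(1,n+1):
        q2=step(q,p0+(p1-p0)*i/n,A0*R.from_rotvec(w*i/n),it=2)
        ex=max(ex,elb(q2)[0])
        if np.abs(q2-q).max()>.25: return q2,n,ex,False   # speed
        q=q2
    return q,n,ex,np.abs(err(q,p1,A1)).max()<3e-3
def elb(q):
    F=frames(q);V=X.reshape(6,3); return F[0].apply(V[0])+F[1].apply(V[1])+F[2].apply(V[2])
if __name__=='__main__':
    import sys,time
    q0=arm.state()['joint_pos']; rng=np.random.default_rng(int(sys.argv[1])); t0=time.time(); best=[]
    pt=b+B[:,2]*.14; At=R.from_matrix(T2)
    while time.time()-t0<200:
        yaw=np.radians(rng.uniform(-60,200)); tilt=rng.uniform(0,.7); az=rng.uniform(0,6.28)
        A1=R.from_rotvec([tilt*np.cos(az),tilt*np.sin(az),0])*R.from_matrix(down(yaw))
        p1=np.array([rng.uniform(.33,.6),rng.uniform(-.4,.25),rng.uniform(.18,.38)])
        q,n1,e1,ok=rows_follow(q0,p1,A1)
        if not ok: continue
        q2,n2,e2,ok=rows_follow(q,pt,At)
        if not ok: continue
        q3,n3,e3,ok=rows_follow(q2,b+B[:,2]*.008,At)
        if not ok: continue
        m=np.minimum(q2-lo,hi-q2).min()
        best.append((n1+n2,m,max(e1,e2,e3),p1,np.degrees(yaw),tilt,az,q,q2,q3))
    best.sort(key=lambda t:t[0])
    print(len(best))
    pickle.dump(best,open(f'best{sys.argv[1]}.pkl','wb'))
    for r in best[:5]: print(r[0],round(r[1],3),round(r[2],2),r[3].round(2),*[round(float(x),2) for x in r[4:7]],r[7].round(2),r[8].round(2),r[9].round(2))
E
for i in 1 2 3 4; do python3 search.py $i | tail -6 & done; wait
```

```text
[ 0.1177614   0.31060838 -0.41112736  2.40885928 -0.99961365  0.04325338
 -0.26367901]
this script no longer has the robot
[ 0.1177614   0.31060838 -0.41112736  2.40885928 -0.99961365  0.04325338
 -0.26367901]
this script no longer has the robot
[ 0.1177614   0.31060838 -0.41112736  2.40885928 -0.99961365  0.04325338
 -0.26367901]
this script no longer has the robot
[ 0.1177614   0.31060838 -0.41112736  2.40885928 -0.99961365  0.04325338
 -0.26367901]
0Exception ignored in: <_io.TextIOWrapper mode='rw' encoding='UTF-8'>
Traceback (most recent call last):
BrokenPipeError: [Errno 32] Broken pipe
Exception ignored in: <_io.TextIOWrapper mode='rw' encoding='UTF-8'>
Traceback (most recent call last):
BrokenPipeError: [Errno 32] Broken pipe
Exception ignored in: <_io.TextIOWrapper mode='rw' encoding='UTF-8'>
Traceback (most recent call last):
BrokenPipeError: [Errno 32] Broken pipe
```

Feasible transfers exist (about 6 s). Now I'll refine the bore pose from w1 using the bottom hole, the screws and the roller blocks.

```bash
OFF=1 python3 - <<'E'
from h import *
s,w=pickle.load(open('w1.pkl','rb'))
t=lambda a,b:(240+a/4.1-.4,90+b/4.1-.4)
P=pts(w)
# hole: dark blob
g=cv2.cvtColor(w['img'],cv2.COLOR_RGB2GRAY)[130:172,270:320]
m=(g<38).astype(np.uint8); n,l,st,ce=cv2.connectedComponentsWithStats(m)
k=l[151-130,295-270]; print('hole px',ce[k]+[270,130],st[k]); h=ce[k]+[270,130]
print('bottom',ray(w,*h,.068))
sc={n:ray(w,*t(*x),.014) for n,x in dict(ur=(397,182),ll=(97,497),lr=(390,490)).items()}
print(sc); d=sc['ur']-sc['lr']; e=sc['ll']-sc['lr']
print('yaw x',np.degrees(np.arctan2(d[1],d[0])),np.hypot(*d[:2]),'yaw y',np.degrees(np.arctan2(e[1],e[0])),np.hypot(*e[:2]))
for n,x in dict(far=(188,95),near=(212,500),farroll=(190,170),nearroll=(200,430)).items():
    u,v=map(int,np.round(t(*x)));q=P[v-1:v+2,u-1:u+2].reshape(-1,3); print(n,np.median(q,0).round(4))
# plate plane z
# bottom annulus plane fit from depth
v,u=np.mgrid[138:172,272:318]; Q=P[138:172,272:318]; mm=(np.hypot(u-h[0],v-h[1])>13)&(np.hypot(u-h[0],v-h[1])<19)&(v<h[1]+16)
q=Q[mm]; q=q[abs(q[:,2]-.068)<.02]; c=q.mean(0); _,_,V=np.linalg.svd(q-c); nrm=V[2]*np.sign(V[2][2]); print('plane',c,nrm,np.degrees(np.arccos(nrm[2])),np.degrees(np.arctan2(nrm[1],nrm[0])),len(q))
# same from top & scene
for nme,(hu,hv) in dict(top=(197,192),scene=(242,262)).items():
    c0=pickle.load(open(nme+'0.pkl','rb')); g=cv2.cvtColor(c0['img'],cv2.COLOR_RGB2GRAY); a=g[hv-12:hv+13,hu-12:hu+13]
    m=(a<50).astype(np.uint8);n,l,st,ce=cv2.connectedComponentsWithStats(m); i=[j for j in range(1,n) if st[j,4]>8]
    for j in i: print(nme,ce[j]+[hu-12,hv-12],st[j],ray(c0,*(ce[j]+[hu-12,hv-12]),.068).round(4))
E
```

```text
hole px [294.69616519 150.93510324] [ 14  11  22  21 339]
bottom [0.50803551 0.19758594 0.068     ]
{'ur': array([0.56920115, 0.17789708, 0.014     ]), 'll': array([0.42994918, 0.2025888 , 0.014     ]), 'lr': array([0.48174561, 0.12522441, 0.014     ])}
yaw x 31.059690421492128 0.10209251844502916 yaw y 123.80280554703269 0.09310273575065803
far [0.5157 0.2018 0.1526]
near [0.4441 0.1551 0.1035]
farroll [0.504  0.1944 0.1432]
nearroll [0.4574 0.1663 0.1108]
plane [0.50641659 0.19689649 0.06646202] [-0.41860177 -0.27127761  0.866707  ] 29.921802511110897 -147.05448176903727 451
```

```bash
sed -i 's/^b=np.array.*/b=np.array([.508,.1977,.068]);B=bframe(np.radians(-147.3));T=toolR(B);T2=T@np.diag([-1,-1,1])/' ex.py
cat > rt.py <<'E'
from search import *
best=pickle.load(open('best.pkl','rb')); At=R.from_matrix(T2)
L=pickle.load(open('log.pkl','rb')); q0=L[-1]['joint_pos']
mar=lambda q:np.minimum(q-lo,hi-q).min()
for o in best[:5]:
    q=q0;n=0;print('----',o[0])
    for p,m,_ in o[4]:
        A=R.from_rotvec([m[1]*np.cos(m[2]),m[1]*np.sin(m[2]),0])*R.from_matrix(down(m[0])); q,k,e,ok=rows_follow(q,p,A); print(k,ok,q.round(2))
    q,k,e,ok=rows_follow(q,b+B[:,2]*.13,At); print('bore',k,ok,q.round(2)); qb=q
    for nm,rp in dict(bearing=(.429,-.1842),closing=(.4503,.006)).items():
      for yaw in range(60,240,30):
        q,k1,e1,ok1=rows_follow(qb,np.array([*rp,.13]),R.from_matrix(down(np.radians(yaw))))
        q2,k2,e2,ok2=rows_follow(q,np.array([*rp,.005]),R.from_matrix(down(np.radians(yaw))))
        if ok1 and ok2:
            q3,k3,e3,ok3=rows_follow(q,b+B[:,2]*.13,At)
            print(nm,yaw,k1,ok3,mar(q).round(3),mar(q2).round(3),mar(q3).round(3),q2.round(2))
E
OFF=1 python3 rt.py | tail -n +2
```

```text
-0.26367901]
---- 45
8 True [ 0.49  0.8   0.31  1.49 -0.83  1.35 -0.67]
12 True [-0.69  0.63  0.46  1.87  0.23  1.2  -0.96]
bore 25 False [-0.99  0.56  0.39  2.46  1.68  0.37 -1.24]
---- 47
9 True [-0.49  0.51  0.7   1.72 -0.42  1.09 -1.08]
26 True [-0.28  0.7   0.7   2.34  1.29  0.31  0.01]
bore 12 True [-0.05  0.64 -0.53  2.52  2.69  0.53 -0.94]
---- 49
17 True [-0.13  0.56 -0.24  2.21 -0.46  0.29  0.09]
25 True [-0.95  0.21  0.27  2.49  1.56  0.62  0.2 ]
bore 7 True [-0.06  0.64 -0.51  2.52  2.71  0.52 -0.97]
---- 68
32 True [ 0.48  0.42 -0.39  1.94  0.14  0.76  1.38]
15 True [-1.05  0.53  0.19  1.86  0.39  1.13 -1.15]
bore 22 True [-0.22  0.61 -0.25  2.53  3.03  0.5  -1.28]
---- 76
32 True [ 0.85  0.51 -0.51  1.65  0.03  1.54  1.77]
21 True [-0.37  0.66  0.09  1.65  0.63  1.35 -1.01]
bore 23 True [-0.08  0.63 -0.47  2.52  2.76  0.52 -1.01]
```

```bash
cat > rt2.py <<'E'
from search import *
At=R.from_matrix(T2); rng=np.random.default_rng(3)
mar=lambda q:np.minimum(q-lo,hi-q).min()
for q3 in (-.3,-.5,-.7,-.9,-1.1,-1.3):
    # ik with q3 preferred
    f=lambda q:np.r_[err(q,b+B[:,2]*.13,At)*np.r_[5,5,5,1,1,1]*10,.05*(q[2]-q3)]
    o=least_squares(f,[.1,.8,q3,2.5,2.3,.7,-.6],bounds=(lo,hi)); qb=o.x
    print('qb',qb.round(2))
    for nm,rp in dict(bearing=(.429,-.1842),closing=(.4503,.006)).items():
      for yaw in range(30,240,30):
        Ad=R.from_matrix(down(np.radians(yaw)))
        q,k1,e1,ok1=rows_follow(qb,np.array([*rp,.13]),Ad)
        q2,k2,e2,ok2=rows_follow(q,np.array([*rp,.005]),Ad)
        print(nm,yaw,k1,ok1,ok2,q.round(2),q2.round(2))
E
OFF=1 python3 rt2.py | tail -n +3
```

```text
qb [-0.19  0.61 -0.3   2.53  2.97  0.5  -1.22]
bearing 30 34 False False [ 1.14  1.06 -1.47  2.19  4.14  0.04 -0.65] [ 1.    0.67 -0.7   2.22  4.14  0.04  1.56]
bearing 60 29 False False [-0.47  0.81  1.14  2.26  1.87  0.04 -1.85] [-0.57  1.13  1.51  2.26  1.63  0.04 -1.7 ]
bearing 90 24 False False [-0.44  0.79  1.19  2.18  2.08  0.04 -1.72] [ 0.28  0.95  0.04  2.18  2.03  0.04 -1.73]
bearing 120 18 False False [ 0.    0.66  0.47  2.16  2.46  0.04 -1.61] [ 0.3   0.95  0.02  2.17  2.47  0.04 -1.64]
bearing 150 12 False False [ 0.16  0.64  0.22  2.15  2.77  0.04 -1.41] [ 0.3   0.95  0.01  2.17  2.77  0.04 -1.42]
bearing 180 8 False False [ 0.28  0.63  0.04  2.14  3.07  0.04 -1.19] [ 0.31  0.95  0.    2.17  3.07  0.04 -1.19]
bearing 210 8 False False [ 0.4   0.62 -0.14  2.13  3.36  0.04 -0.96] [ 0.31  0.95 -0.01  2.17  3.36  0.04 -0.96]
closing 30 34 False False [ 0.79  0.89 -1.33  2.2   4.14  0.04 -0.58] [ 0.36  0.62 -0.41  2.26  4.12  0.04  1.14]
closing 60 29 False False [-0.76  0.75  0.8   2.33  1.64  0.04 -1.74] [-0.87  0.93  1.11  2.32  1.37  0.04 -1.54]
closing 90 24 False True 
[... 7982 characters left out ...]
2  2.22  2.57  0.04  2.56]
closing 60 29 True True [ 0.57  0.99 -1.26  2.15  1.19  1.03 -1.91] [ 0.49  1.21 -1.09  2.19  1.53  0.98 -2.12]
closing 90 24 True True [ 0.55  0.96 -1.21  2.15  1.18  0.98 -1.36] [ 0.47  1.18 -1.04  2.19  1.53  0.93 -1.6 ]
closing 120 18 True True [ 0.54  0.94 -1.17  2.15  1.17  0.94 -0.82] [ 0.45  1.16 -1.    2.19  1.53  0.88 -1.08]
closing 150 12 True True [ 0.52  0.91 -1.12  2.15  1.15  0.89 -0.28] [ 0.43  1.14 -0.94  2.19  1.53  0.83 -0.56]
closing 180 7 True True [ 0.49  0.88 -1.05  2.15  1.13  0.84  0.27] [ 0.4   1.1  -0.88  2.2   1.53  0.76 -0.04]
closing 210 6 True True [ 0.47  0.86 -0.99  2.16  1.1   0.79  0.82] [ 0.36  1.08 -0.81  2.2   1.53  0.69  0.48]
```

```bash
cat > fast.py <<'E'
from search import *
import math,sys,time,multiprocessing as mp
V=X.reshape(6,3)
def Rz(a):c,s=math.cos(a),math.sin(a);return np.array([[c,-s,0],[s,c,0],[0,0,1.]])
def Ry(a):c,s=math.cos(a),math.sin(a);return np.array([[c,0,s],[0,1.,0],[-s,0,c]])
def fkj(q):
    A=np.eye(3);p=np.zeros(3);ax=[];og=[]
    for i in range(7):
        if i%2==0: ax.append(-A[:,2]);og.append(p);A=A@Rz(-q[i])
        else: ax.append(A[:,1]);og.append(p);A=A@Ry(q[i])
        if i<6: p=p+A@V[i]
    A=A@Rz(math.pi/2); ax=np.array(ax);og=np.array(og)
    J=np.vstack([np.cross(ax,p-og).T,ax.T]); return p,A,J
def rv(M):
    v=np.array([M[2,1]-M[1,2],M[0,2]-M[2,0],M[1,0]-M[0,1]]);s=np.linalg.norm(v)/2;c=(np.trace(M)-1)/2;a=math.atan2(s,c)
    return v*(.5 if s<1e-9 else a/(2*s))
def ex3(w):
    a=np.linalg.norm(w)
    if a<1e-12:return np.eye(3)
    k=w/a;K=np.array([[0,-k[2],k[1]],[k[2],0,-k[0]],[-k[1],k[0],0]]);return np.eye(3)+math.sin(a)*K+(1-math.cos(a))*K@K
L2=1e-4*np.eye(6)
def fstep(q,p,A,it=2):
    for _ in range(it):
        pp,AA,J=fkj(q);e=np.r_[p-pp,rv(A@AA.T)]; q=np.clip(q+J.T@np.linalg.solve(J@J.T+L2,e),lo,hi)
    return q
def ff(q,p1,A1):
    p0,A0,_=fkj(q);w=rv(A0.T@A1);n=int(max(1,math.ceil(np.linalg.norm(p1-p0)/.05),math.ceil(np.abs(w).max()/.09)));ok=True
    for i in range(1,n+1):
        q2=fstep(q,p0+(p1-p0)*i/n,A0@ex3(w*i/n)); ok&=np.abs(q2-q).max()<.27; q=q2
    pp,AA,_=fkj(q); return q,n,ok and np.linalg.norm(p1-pp)<.003 and np.linalg.norm(rv(A1@AA.T))<.005
pt=b+B[:,2]*.14
def wpA(x): return np.array(x[:3]),ex3(np.array([x[4],x[5],0]))@down(x[3])
LO=np.array([.3,-.45,.18,-2,-.8,-.8]);HI=np.array([.6,.3,.4,4.5,.8,.8])
def ev(x,q0):
    q=q0;n=0;bad=0
    for w in x:
        q,k,ok=ff(q,*wpA(w));n+=k;bad+=(not ok)
    q,k,ok=ff(q,pt,T2);n+=k
    if not ok: 
        pp,AA,_=fkj(q); return 1e3+100*(np.linalg.norm(pt-pp)*5+np.linalg.norm(rv(T2@AA.T)))+30*bad,n,q
    return n+60*bad+60*max(0,q[2]+1.15)+100*max(0,-1.4-q[2]),n,q
def work(a):
    seed,q0=a;rng=np.random.default_rng(seed);t0=time.time();gb=None
    while time.time()-t0<400:
        k=rng.integers(1,4); x=rng.uniform(LO,HI,(k,6)); best=min(((ev(y,q0),y) for y in [rng.uniform(LO,HI,(k,6)) for _ in range(15)]),key=lambda t:t[0][0]); s=.25;fail=0
        while fail<40 and time.time()-t0<400:
            y=np.clip(best[1]+rng.normal(size=best[1].shape)*s*(HI-LO)*(rng.random(best[1].shape)<.5),LO,HI); e=ev(y,q0)
            if e[0]<best[0][0]-1e-6: best=(e,y);fail=0
            else: fail+=1;s=max(.03,s*.97)
        if gb is None or best[0][0]<gb[0][0]: gb=best
    return gb
if __name__=='__main__':
    q0=pickle.load(open('log.pkl','rb'))[-1]['joint_pos']
    t=time.time(); [ff(q0,pt,T2)]; print('t',time.time()-t)
    with mp.Pool(4) as P: r=P.map(work,[(i,q0) for i in range(4)])
    pickle.dump(r,open('fast.pkl','wb'))
    for (e,n,q),x in r: print(round(e,1),n,q.round(2)); print(x.round(2).tolist())
E
OFF=1 python3 fast.py | tail -n +3
```

```text
t 0.027067184448242188
41.4 41 [ 0.28  0.79 -1.14  2.51  2.07  0.77 -0.36]
[[0.36, -0.1, 0.28, 0.76, 0.8, -0.19], [0.56, 0.02, 0.32, 2.18, 0.35, 0.8], [0.37, -0.42, 0.18, 3.45, -0.57, 0.17]]
39 39 [ 0.29  0.79 -1.16  2.51  2.06  0.78 -0.35]
[[0.33, -0.31, 0.35, 1.21, 0.11, -0.8], [0.3, -0.39, 0.39, 2.34, -0.71, 0.25]]
38.0 38 [ 0.29  0.79 -1.15  2.51  2.07  0.78 -0.35]
[[0.37, -0.11, 0.38, 1.27, 0.66, -0.8], [0.41, 0.02, 0.39, 2.38, -0.7, -0.03]]
38 38 [ 0.32  0.83 -1.23  2.51  2.01  0.84 -0.3 ]
[[0.34, -0.35, 0.4, 1.01, 0.05, -0.8], [0.31, 0.3, 0.29, 2.49, -0.52, 0.41]]
```

```bash
cat > chk.py <<'E'
from fast import *
r=pickle.load(open('fast.pkl','rb')); q0=pickle.load(open('log.pkl','rb'))[-1]['joint_pos']
def parts(q):
    F=frames(q); e=sum(F[i].apply(V[i]) for i in range(3)); w=e+F[3].apply(V[3])+F[4].apply(V[4]); return e,w
for i in (1,2,3):
    q=q0;print('==',i)
    for p1,A1 in [wpA(w) for w in r[i][1]]+[(pt,T2),(b+B[:,2]*.008,T2)]:
        p0,A0,_=fkj(q);w=rv(A0.T@A1);n=int(max(1,math.ceil(np.linalg.norm(p1-p0)/.05),math.ceil(np.abs(w).max()/.09)));md=0;E=[]
        for k in range(1,n+1):
            q2=fstep(q,p0+(p1-p0)*k/n,A0@ex3(w*k/n)); md=np.maximum(md,abs(q2-q)); q=q2; E.append(np.r_[parts(q)[0],parts(q)[1],fkj(q)[0][2]])
        E=np.array(E); print(n,q.round(2),'maxd',md.round(2),'elb max',E[:,:3].max(0).round(2),'wrist min',E[:,3:6].min(0).round(2),'max',E[:,3:6].max(0).round(2),'rad min',np.hypot(E[:,3],E[:,4]).min().round(2))
E
OFF=1 python3 chk.py | tail -n +3
```

```text
== 1
12 [ 2.01  0.6  -1.33  2.27 -0.35  0.24  0.83] maxd [0.21 0.07 0.21 0.08 0.05 0.1  0.12] elb max [ 0.35 -0.15  0.85] wrist min [ 0.1  -0.34  0.47] max [ 0.43 -0.29  0.58] rad min 0.35
14 [ 0.81  0.37 -0.65  2.05  1.05  1.24  0.34] maxd [0.11 0.09 0.1  0.06 0.12 0.11 0.06] elb max [ 0.13 -0.16  0.89] wrist min [ 0.12 -0.34  0.61] max [ 0.37 -0.18  0.69] rad min 0.36
13 [ 0.29  0.79 -1.16  2.51  2.06  0.78 -0.35] maxd [0.06 0.1  0.06 0.08 0.16 0.08 0.12] elb max [ 0.39 -0.13  0.88] wrist min [ 0.28 -0.15  0.47] max [0.36 0.07 0.62] rad min 0.28
3 [ 0.18  1.12 -1.05  2.39  2.25  0.98 -0.35] maxd [0.05 0.12 0.04 0.05 0.07 0.09 0.02] elb max [ 0.5  -0.12  0.68] wrist min [0.33 0.08 0.36] max [0.37 0.11 0.43] rad min 0.34
== 2
13 [ 1.79  0.72 -1.47  2.38 -0.83  0.31  0.98] maxd [0.18 0.08 0.21 0.09 0.05 0.09 0.14] elb max [ 0.34 -0.16  0.84] wrist min [ 0.16 -0.31  0.47] max [ 0.42 -0.28  0.55] rad min 0.33
13 [-0.05  0.48 -0.86  1.91  0.75  1.59 -0.4 ] maxd [0.2  0.15 0.1  0.05 0.21 0.15 0.21] elb max [ 0.27 -0.01  0.9 ] wrist min [ 0.18 -0.27  0.58] max [0.4  0.23 0.71] rad min 0.31
[... 374 characters left out ...]
41 -1.02  2.13 -0.79  0.46  1.09] maxd [0.24 0.09 0.21 0.08 0.04 0.1  0.17] elb max [ 0.34 -0.15  0.87] wrist min [ 0.11 -0.36  0.48] max [ 0.42 -0.31  0.62] rad min 0.38
16 [-0.41  0.87 -0.96  1.55  0.39  1.69 -0.56] maxd [0.19 0.1  0.03 0.13 0.18 0.12 0.25] elb max [0.41 0.15 0.91] wrist min [ 0.13 -0.33  0.55] max [0.43 0.46 0.67] rad min 0.28
12 [ 0.32  0.83 -1.23  2.51  2.01  0.84 -0.3 ] maxd [0.11 0.07 0.03 0.09 0.22 0.1  0.06] elb max [0.41 0.14 0.77] wrist min [0.3  0.07 0.47] max [0.41 0.44 0.56] rad min 0.32
3 [ 0.21  1.15 -1.1   2.39  2.22  1.02 -0.3 ] maxd [0.05 0.12 0.04 0.05 0.08 0.09 0.02] elb max [ 0.5  -0.13  0.67] wrist min [0.33 0.08 0.36] max [0.37 0.11 0.43] rad min 0.34
```

```bash
python3 - <<'E'
from fast import *
W=[[0.33, -0.31, 0.35, 1.21, 0.11, -0.8]]
s=arm.state()
plan(*wpA(W[0]),grip=0,n=12)
E
```

```text
[ 0.1177614   0.31060838 -0.41112736  2.40885928 -0.99961365  0.04325338
 -0.26367901]
12 rows, err mm [0.21 0.11 0.32]
[[-0.33,0.62,-0.89,-0.13,-0.03,-0.23,0],[-0.33,0.62,-0.89,-0.12,-0.03,-0.24,0],[-0.33,0.62,-0.89,-0.1,-0.03,-0.24,0],[-0.33,0.62,-0.89,-0.08,-0.03,-0.25,0],[-0.33,0.62,-0.9,-0.06,-0.03,-0.26,0],[-0.33,0.62,-0.89,-0.04,-0.02,-0.26,0],[-0.33,0.62,-0.9,-0.03,-0.02,-0.26,0],[-0.33,0.62,-0.89,-0.01,-0.01,-0.27,0],[-0.33,0.62,-0.9,0.01,-0.0,-0.27,0],[-0.33,0.62,-0.89,0.03,0.01,-0.26,0],[-0.33,0.62,-0.9,0.04,0.02,-0.26,0],[-0.33,0.62,-0.89,0.05,0.02,-0.26,0]]
```

>>> drive_tool:
  rows:
    - [-0.33,0.62,-0.89,-0.13,-0.03,-0.23,0]
    - [-0.33,0.62,-0.89,-0.12,-0.03,-0.24,0]
    - [-0.33,0.62,-0.89,-0.1,-0.03,-0.24,0]
    - [-0.33,0.62,-0.89,-0.08,-0.03,-0.25,0]
    - [-0.33,0.62,-0.9,-0.06,-0.03,-0.26,0]
    - [-0.33,0.62,-0.89,-0.04,-0.02,-0.26,0]
    - [-0.33,0.62,-0.9,-0.03,-0.02,-0.26,0]
    - [-0.33,0.62,-0.89,-0.01,-0.01,-0.27,0]
    - [-0.33,0.62,-0.9,0.01,0,-0.27,0]
    - [-0.33,0.62,-0.89,0.03,0.01,-0.26,0]
    - [-0.33,0.62,-0.9,0.04,0.02,-0.26,0]
    - [-0.33,0.62,-0.89,0.05,0.02,-0.26,0]

```text
clock: 6.55
tool_pos: [0.328, -0.3092, 0.3442]
tcp_rot: [0.757, 0.524, 0.35, 0.174]
contact_force: [-0.2, -1.7, -2.6]
grip_width: 0.0607
```

```bash
python3 - <<'E' | tail -n +3
from fast import *
s=log(); q=s['joint_pos']
x=[0.3, -0.39, 0.39, 2.34, -0.71, 0.25]
q1,n,ok=ff(q,*wpA(x)); q2,n2,ok2=ff(q1,pt,T2); print(n,ok,q1.round(2),n2,ok2,q2.round(2))
plan(*wpA(x),grip=0)
E
```

```text
6.55 [ 0.328  -0.3092  0.3442] [ 1.993  0.613 -1.308  2.274 -0.35   0.225  0.852] [-0.2 -1.7 -2.6] 0.0607
14 True [ 0.78  0.37 -0.62  2.05  1.04  1.23  0.34] 13 True [ 0.28  0.78 -1.14  2.51  2.07  0.77 -0.36]
14 rows, err mm [ 0.14 -0.33 -0.12]
[[0.89,-0.44,-0.88,-0.06,0.04,-0.05,0],[0.89,-0.44,-0.88,-0.06,0.03,-0.05,0],[0.89,-0.44,-0.88,-0.07,0.02,-0.05,0],[0.89,-0.44,-0.88,-0.07,0.01,-0.05,0],[0.89,-0.44,-0.88,-0.07,-0.01,-0.05,0],[0.89,-0.44,-0.88,-0.07,-0.02,-0.04,0],[0.89,-0.44,-0.88,-0.07,-0.03,-0.04,0],[0.89,-0.44,-0.88,-0.07,-0.03,-0.03,0],[0.89,-0.44,-0.87,-0.07,-0.04,-0.03,0],[0.9,-0.45,-0.88,-0.07,-0.05,-0.02,0],[0.89,-0.44,-0.87,-0.06,-0.06,-0.01,0],[0.9,-0.45,-0.88,-0.06,-0.07,-0.0,0],[0.89,-0.44,-0.87,-0.05,-0.07,0.0,0],[0.9,-0.45,-0.88,-0.04,-0.08,0.01,0]]
```

>>> drive_tool:
  rows:
    - [0.89,-0.44,-0.88,-0.06,0.04,-0.05,0]
    - [0.89,-0.44,-0.88,-0.06,0.03,-0.05,0]
    - [0.89,-0.44,-0.88,-0.07,0.02,-0.05,0]
    - [0.89,-0.44,-0.88,-0.07,0.01,-0.05,0]
    - [0.89,-0.44,-0.88,-0.07,-0.01,-0.05,0]
    - [0.89,-0.44,-0.88,-0.07,-0.02,-0.04,0]
    - [0.89,-0.44,-0.88,-0.07,-0.03,-0.04,0]
    - [0.89,-0.44,-0.88,-0.07,-0.03,-0.03,0]
    - [0.89,-0.44,-0.87,-0.07,-0.04,-0.03,0]
    - [0.9,-0.45,-0.88,-0.07,-0.05,-0.02,0]
    - [0.89,-0.44,-0.87,-0.06,-0.06,-0.01,0]
    - [0.9,-0.45,-0.88,-0.06,-0.07,0,0]

```text
clock: 8.05
tool_pos: [0.3057, -0.3784, 0.3824]
tcp_rot: [0.448, 0.851, -0.27, 0.048]
contact_force: [-0.8, -0.2, -2.2]
grip_width: 0.0608
```

>>> drive_tool:
  rows:
    - [0.89,-0.44,-0.87,-0.05,-0.07,0,0]
    - [0.9,-0.45,-0.88,-0.04,-0.08,0.01,0]

```text
clock: 8.3
tool_pos: [0.3012, -0.3894, 0.3896]
tcp_rot: [0.362, 0.857, -0.368, 0.021]
contact_force: [-1.3, -0.8, -2.6]
grip_width: 0.0608
```

```bash
python3 - <<'E' | tail -n +3
from fast import *
s=log(); q=s['joint_pos']
q2,n2,ok2=ff(q,pt,T2); print(n2,ok2,q2.round(2))
plan(pt,T2,grip=0)
E
```

```text
8.3 [ 0.3012 -0.3894  0.3896] [ 0.772  0.37  -0.61   2.053  1.043  1.227  0.341] [-1.3 -0.8 -2.6] 0.0608
13 True [ 0.28  0.78 -1.13  2.51  2.08  0.77 -0.37]
12 rows, err mm [ 0.47 -0.11  0.02]
[[-0.94,-0.5,-0.89,0.3,0.49,-0.25,0],[-0.93,-0.5,-0.89,0.24,0.54,-0.22,0],[-0.94,-0.5,-0.89,0.18,0.58,-0.18,0],[-0.94,-0.5,-0.89,0.12,0.6,-0.13,0],[-0.93,-0.5,-0.89,0.06,0.62,-0.07,0],[-0.94,-0.5,-0.89,-0.0,0.63,-0.02,0],[-0.93,-0.5,-0.89,-0.06,0.62,0.04,0],[-0.94,-0.5,-0.89,-0.11,0.61,0.11,0],[-0.94,-0.5,-0.89,-0.15,0.58,0.17,0],[-0.93,-0.5,-0.89,-0.2,0.55,0.23,0],[-0.94,-0.49,-0.9,-0.23,0.51,0.29,0],[-0.93,-0.5,-0.89,-0.25,0.46,0.35,0]]
```

>>> drive_tool:
  rows:
    - [-0.94,-0.5,-0.89,0.3,0.49,-0.25,0]
    - [-0.93,-0.5,-0.89,0.24,0.54,-0.22,0]
    - [-0.94,-0.5,-0.89,0.18,0.58,-0.18,0]
    - [-0.94,-0.5,-0.89,0.12,0.6,-0.13,0]
    - [-0.93,-0.5,-0.89,0.06,0.62,-0.07,0]
    - [-0.94,-0.5,-0.89,0,0.63,-0.02,0]
    - [-0.93,-0.5,-0.89,-0.06,0.62,0.04,0]
    - [-0.94,-0.5,-0.89,-0.11,0.61,0.11,0]
    - [-0.94,-0.5,-0.89,-0.15,0.58,0.17,0]
    - [-0.93,-0.5,-0.89,-0.2,0.55,0.23,0]
    - [-0.94,-0.49,-0.9,-0.23,0.51,0.29,0]
    - [-0.93,-0.5,-0.89,-0.25,0.46,0.35,0]

```text
clock: 9.8
tool_pos: [0.4501, 0.1608, 0.1896]
tcp_rot: [-0.272, 0.926, 0.074, 0.25]
contact_force: [-0.0, -0.0, -2.6]
grip_width: 0.0611
```

```bash
python3 - <<'E' | tail -n +3
from fast import *
s=log(); wcap('w4')
plan(pt,T2,grip=0)
E
```

```text
9.8 [0.4501 0.1608 0.1896] [ 0.28   0.783 -1.134  2.507  2.081  0.766 -0.367] [-0.  -0.  -2.6] 0.0611
1 rows, err mm [ 0.19  0.49 -0.19]
[[0.1,0.04,0.0,0.04,-0.04,-0.05,0]]
```

View pics/w4.png

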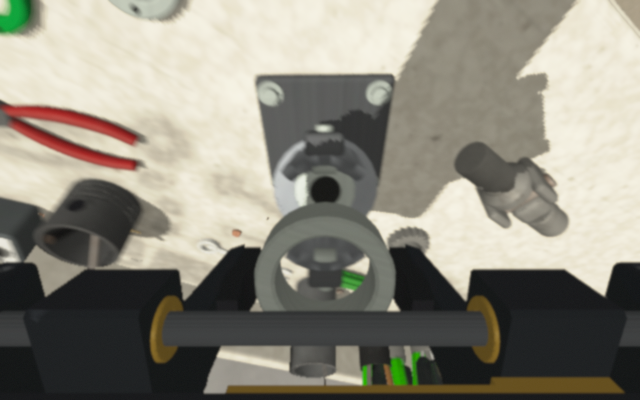

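The ring is held square at (325,258) and the bore hole at (325,190) lines up with it. I'll check the ring offset in the tool frame and the bore bottom from this view.

```bash
cat > held.py <<'E'
from fast import *
def held(w,h):
    # points in tool frame
    z=w['z_map'];K=w['K'];v,u=np.mgrid[0:400,0:640];Pc=np.stack([(u-K[0,2])/K[0,0]*z,(v-K[1,2])/K[1,1]*z,z],-1)
    Tt=w['T_tool_cam'];P=Pc@Tt[:3,:3].T+Tt[:3,3]; m=(z>0)&(np.hypot(P[...,0],P[...,1])<.036)&(P[...,2]>-.04)&(P[...,2]<.012)
    q=P[m]; zt=np.percentile(q[:,2],10); top=q[abs(q[:,2]-np.median(q[q[:,2]<zt+.004][:,2]))<.004]
    c=top.mean(0);_,_,VV=np.linalg.svd(top-c);n=VV[2]*np.sign(VV[2][2]); print('top z',np.median(top[:,2]).round(4),'normal',n.round(3),'n',len(top),'x ext',np.percentile(top[:,0],[1,99]).round(4),'y ext',np.percentile(top[:,1],[1,99]).round(4))
    far=top[top[:,0]>0.005]; rr=np.hypot(far[:,0],far[:,1])
    e=[]
    a=np.arctan2(far[:,1],far[:,0])
    for t in np.arange(-1.2,1.2,.12):
        i=(a>t)&(a<t+.12)
        if i.sum()>3: e.append(far[i][np.argsort(rr[i])[int(.95*i.sum())]][:2])
    e=np.array(e); # known radius ~.0308 ; fit center x,y
    o=least_squares(lambda c:np.hypot(e[:,0]-c[0],e[:,1]-c[1])-.0302,[0,0]); print('centre in tool',o.x.round(4),'res',np.abs(o.fun).mean().round(4))
def hole(w,u,v,thr=38,r=20):
    g=cv2.cvtColor(w['img'],cv2.COLOR_RGB2GRAY)[v-r:v+r,u-r:u+r]; n,l,st,ce=cv2.connectedComponentsWithStats((g<thr).astype(np.uint8)); k=l[r,r]; h=ce[k]+[u-r,v-r]; print('hole',h.round(1),st[k],'bottom',ray(w,*h,.068).round(4))
E
OFF=1 python3 - <<'E' | tail -n +3
from held import *
s,w=pickle.load(open('w4.pkl','rb')); held(w,.024); hole(w,325,189)
for uv in ((270,94),(380,93)): print(ray(w,*uv,.014).round(4))
E
```

```text
top z -0.0245 normal [ 0.039 -0.     0.999] n 689 x ext [-0.0089  0.0095] y ext [-0.0346  0.0345]Traceback (most recent call last):
  File "<stdin>", line 2, in <module>
  File "held.py", line 15, in held
    o=least_squares(lambda c:np.hypot(e[:,0]-c[0],e[:,1]-c[1])-.0302,[0,0]); print('centre in tool',o.x.round(4),'res',np.abs(o.fun).mean().round(4))
    return func(*args, **kwargs)
    vector_fun = VectorFunction(
        fun_wrapped,
    ...<6 lines>...
        workers=workers
    )
    self._update_fun()
    ~~~~~~~~~~~~~~~~^^
    self.f = self.fun_wrapped(xp_copy(self.x))
             ~~~~~~~~~~~~~~~~^^^^^^^^^^^^^^^^^
    return np.atleast_1d(self.fun(x))
                         ~~~~~~~~^^^
    return self.f(x, *self.args, **self.kwargs)
           ~~~~~~^^^^^^^^^^^^^^^^^^^^^^^^^^^^^^
  File "held.py", line 15, in <lambda>
    o=least_squares(lambda c:np.hypot(e[:,0]-c[0],e[:,1]-c[1])-.0302,[0,0]); print('centre in tool',o.x.round(4),'res',np.abs(o.fun).mean().round(4))
                                      ~^^^^^
IndexError: too many indices for array: array is 1-dimensional, but 2 were indexed
```

```bash
cat > held.py <<'E'
from fast import *
def held(w,zt,ymax=.026):
    z=w['z_map'];K=w['K'];v,u=np.mgrid[0:400,0:640];Pc=np.stack([(u-K[0,2])/K[0,0]*z,(v-K[1,2])/K[1,1]*z,z],-1)
    Tt=w['T_tool_cam'];P=Pc@Tt[:3,:3].T+Tt[:3,3]; m=(z>0)&(np.hypot(P[...,0],P[...,1])<.037)&(abs(P[...,1])<ymax)&(abs(P[...,2]-zt)<.007)&(P[...,0]>.005)
    q=P[m]
    A=np.c_[q[:,:2],np.ones(len(q))]; k=np.ones(len(q),bool)
    for _ in range(4): s=np.linalg.lstsq(A[k],q[k,2],rcond=None)[0]; r=q[:,2]-A@s; k=abs(r)<.002
    top=q[k]; print('top z at0',s[2].round(4),'slopes',s[:2].round(3),'n',len(top))
    a=np.arctan2(top[:,1],top[:,0]);rr=np.hypot(top[:,0],top[:,1]);e=[]
    for t in np.arange(-1.0,1.0,.1):
        i=(a>t)&(a<t+.1)
        if i.sum()>3: e.append(top[i][np.argmax(rr[i])][:2])
    e=np.array(e); o=least_squares(lambda c:np.hypot(e[:,0]-c[0],e[:,1]-c[1])-.0305,[0,0]); print('centre in tool',o.x.round(4),'res',np.abs(o.fun).mean().round(4),len(e))
def hole(w,u,v,thr=38,r=20):
    g=cv2.cvtColor(w['img'],cv2.COLOR_RGB2GRAY)[v-r:v+r,u-r:u+r]; n,l,st,ce=cv2.connectedComponentsWithStats((g<thr).astype(np.uint8)); k=l[r,r]; h=ce[k]+[u-r,v-r]; print('hole',h.round(1),st[k],'bottom',ray(w,*h,.068).round(4))
E
OFF=1 python3 - <<'E' | tail -n +3
from held import *
s,w=pickle.load(open('w4.pkl','rb')); held(w,-.0185); hole(w,325,189)
for uv in ((270,94),(380,93)): print(ray(w,*uv,.014).round(4))
E
```

```text
top z at0 -0.0182 slopes [0.018 0.003] n 3170
centre in tool [-0.0001  0.001 ] res 0.0001 20
hole [324.9 189.7] [  7   9  27  24 517] bottom [0.5076 0.1994 0.068 ]
[0.4806 0.1261 0.014 ]
[0.4288 0.2052 0.014 ]
```

```bash
sed -i 's/^b=np.array.*/b=np.array([.5078,.1985,.068]);B=bframe(np.radians(-147.2));T=toolR(B);T2=T@np.diag([-1,-1,1])/' ex.py
cat >> held.py <<'E'
def inb():
    s=log(); A=R.from_quat(s['tcp_rot']).as_matrix(); print('TCP in bore mm',(B.T@(s['tool_pos']-b)*1000).round(1),'tilt err deg (tool x,y,z)',np.degrees(rv(A.T@T2)).round(2),'F in bore',(B.T@s['contact_force']).round(1))
E
python3 - <<'E' | tail -n +3
from held import *
inb(); plan(b+B[:,2]*.085,T2,grip=0,n=2)
E
```

```text
9.85 [0.4512 0.1647 0.1876] [ 0.278  0.792 -1.135  2.502  2.086  0.765 -0.366] [ 2.5  3.2 -3.9] 0.0607
TCP in bore mm [  2.7   2.3 136.6] tilt err deg (tool x,y,z) [ 0.5   0.26 -0.07] F in bore [ 1.4  1.4 -5.3]
2 rows, err mm [ 0.47  0.05 -0.13]
[[0.04,0.02,-0.01,0.02,-0.02,0.32,0],[0.05,0.02,-0.0,0.02,-0.01,0.32,0]]
```

>>> drive_tool:
  rows:
    - [0.04,0.02,0,0.02,-0.02,0.32,0]
    - [0.05,0.02,0,0.02,-0.01,0.32,0]
    - [0,0,0,0,0,0,0]

```text
clock: 10.22
tool_pos: [0.4703, 0.1697, 0.1428]
tcp_rot: [-0.269, 0.928, 0.068, 0.247]
contact_force: [-0.5, 0.3, -1.9]
grip_width: 0.0609
```

```bash
python3 - <<'E' | tail -n +3
from held import *
inb(); plan(b+B[:,2]*.085,T2,grip=0,n=1); s,w=wcap('w5'); held(w,-.0185)
E
```

```text
10.22 [0.4703 0.1697 0.1428] [ 0.223  0.922 -1.09   2.481  2.155  0.88  -0.39 ] [-0.5  0.3 -1.9] 0.0609
TCP in bore mm [-3.4 -4.  88.4] tilt err deg (tool x,y,z) [-0.6  -0.28 -0.3 ] F in bore [-1.1  0.5 -1.5]
1 rows, err mm [ 0.17  0.11 -0.01]
[[-0.1,-0.05,-0.05,-0.04,0.05,0.04,0]]
top z at0 -0.0181 slopes [0.01  0.003] n 3160
centre in tool [-0.0001  0.001 ] res 0.0001 20
```

View pics/w5.png

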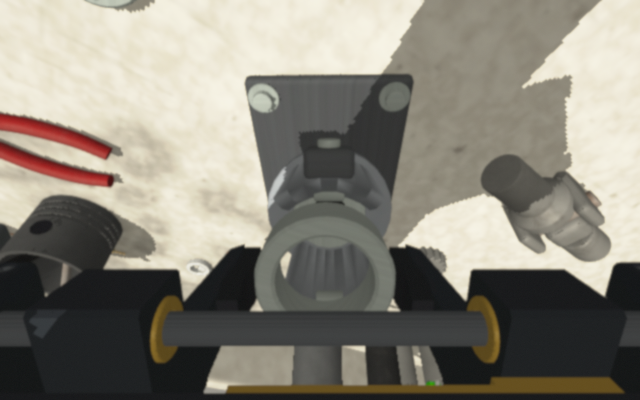

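>>> drive_tool:
  rows:
    - [0,0,0,0,0,0,0]
    - [0,0,0,0,0,0,0]

```text
clock: 10.52
tool_pos: [0.471, 0.1696, 0.1455]
tcp_rot: [-0.27, 0.927, 0.068, 0.25]
contact_force: [-0.5, 0.4, -2.0]
grip_width: 0.0607
```

```bash
python3 - <<'E' | tail -n +3
from held import *
inb(); plan(b+B[:,2]*.085,T2,grip=0,n=1)
E
```

```text
10.53 [0.471  0.1696 0.1455] [ 0.225  0.917 -1.093  2.483  2.156  0.881 -0.39 ] [-0.5  0.4 -2. ] 0.0607
TCP in bore mm [-1.6 -4.4 90.4] tilt err deg (tool x,y,z) [-0.71 -0.01 -0.17] F in bore [-1.2  0.6 -1.6]
1 rows, err mm [ 0.1  -0.37  0.21]
[[-0.12,-0.0,-0.03,-0.02,0.06,0.07,0]]
```

>>> drive_tool:
  rows:
    - [-0.12,0,-0.03,-0.02,0.06,0.07,0]
    - [0,0,0,0,0,0,0]
    - [0,0,0,0,0,0,0]

```text
clock: 10.9
tool_pos: [0.4719, 0.1762, 0.1405]
tcp_rot: [-0.273, 0.927, 0.073, 0.248]
contact_force: [0.2, -0.0, -2.5]
grip_width: 0.061
```

```bash
python3 - <<'E' | tail -n +3
from held import *
inb(); s,w=wcap('w6');held(w,-.0185)
for n in ('w6',):
    im=cv2.imread('pics/w6.png'); cv2.imwrite('pics/w6z.png',cv2.resize(im[60:330,220:430],None,fx=2.2,fy=2.2))
E
```

```text
10.9 [0.4719 0.1762 0.1405] [ 0.219  0.933 -1.091  2.473  2.163  0.879 -0.386] [ 0.2 -0.  -2.5] 0.061
TCP in bore mm [-0.3  0.7 83.9] tilt err deg (tool x,y,z) [ 0.03 -0.07 -0.03] F in bore [-1.1 -0.1 -2.2]
top z at0 -0.0182 slopes [0.015 0.003] n 3164
centre in tool [-0.0001  0.001 ] res 0.0001 20
```

View pics/w6z.png

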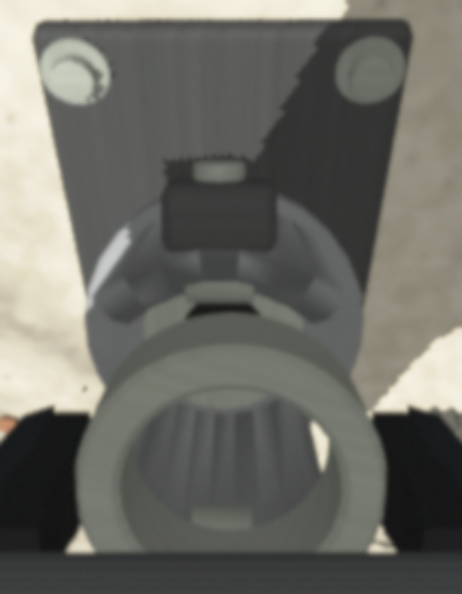

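```bash
cat >> held.py <<'E'
def feat_tool(w,lst):
    K=w['K'];z=w['z_map'];Tt=w['T_tool_cam'];o=[]
    for u,v in lst:
        iu,iv=int(round(u)),int(round(v)); d=np.median(z[iv-2:iv+3,iu-2:iu+3]); p=Tt[:3,:3]@np.array([(u-K[0,2])/K[0,0]*d,(v-K[1,2])/K[1,1]*d,d])+Tt[:3,3]; o.append(p); print((u,v),p.round(4))
    return np.array(o)
E
OFF=1 python3 - <<'E' | tail -n +3
from held import *
s,w=pickle.load(open('w6.pkl','rb'))
t=lambda a,c:(220+a/2.2-.3,60+c/2.2-.3)
o=feat_tool(w,[t(162,205),t(278,205),t(40,70)]); 
# precise edges: block row & plate edges by gradient
g=cv2.cvtColor(w['img'],cv2.COLOR_RGB2GRAY).astype(float)
for r in (145,150,155,160,165,170): print(r,g[r,285:360].astype(int).tolist())
feat_tool(w,[t(75,72),t(370,70)]); feat_tool(w,[t(219,215)])
E
```

```text
(293.3363636363636, 152.88181818181818) [ 0.0511 -0.0142  0.0178]
(346.06363636363636, 152.88181818181818) [0.0407 0.0164 0.0914]
(237.88181818181818, 91.51818181818182) [ 0.0825 -0.0598  0.1007]
145 [95, 94, 93, 92, 92, 92, 93, 91, 88, 78, 62, 54, 53, 55, 55, 55, 55, 55, 56, 56, 55, 56, 55, 55, 55, 55, 55, 56, 55, 56, 55, 55, 55, 56, 55, 56, 57, 54, 57, 56, 57, 56, 56, 55, 55, 55, 55, 56, 56, 55, 56, 56, 56, 55, 56, 55, 54, 53, 49, 50, 51, 52, 51, 51, 51, 51, 51, 51, 52, 52, 52, 53, 52, 52, 51]
150 [94, 95, 94, 91, 89, 87, 85, 78, 63, 55, 53, 57, 59, 61, 61, 61, 62, 62, 62, 61, 61, 61, 61, 60, 62, 61, 61, 60, 60, 61, 60, 60, 60, 61, 61, 60, 60, 60, 61, 60, 61, 60, 61, 61, 61, 60, 59, 60, 61, 60, 60, 59, 59, 60, 59, 60, 59, 56, 54, 55, 65, 83, 89, 86, 80, 73, 68, 61, 58, 55, 54, 53, 53, 51, 51]
155 [91, 94, 98, 100, 102, 102, 101, 93, 74, 58, 55, 56, 58, 60, 60, 61, 61, 60, 61, 60, 60, 60, 60, 60, 61, 61, 60, 60, 61, 61, 60, 61, 59, 62, 60, 59, 60, 60, 60, 60, 60, 60, 60, 60, 59, 60, 60, 60, 60, 60, 60, 60, 60, 60, 60, 58, 58, 56, 54, 54, 69, 90, 101, 103, 103, 103, 103, 103, 102, 10
[... 438 characters left out ...]
8, 58, 57, 58, 58, 58, 58, 58, 58, 58, 58, 57, 58, 58, 58, 58, 58, 57, 57, 58, 58, 57, 59, 57, 57, 58, 58, 56, 58, 58, 57, 58, 56, 56, 54, 54, 61, 73, 79, 83, 86, 87, 88, 88, 87, 83, 79, 78, 81, 87, 93]
170 [87, 87, 88, 86, 86, 86, 84, 81, 74, 62, 56, 53, 55, 56, 57, 56, 56, 56, 58, 56, 57, 56, 57, 56, 57, 57, 57, 56, 56, 57, 57, 58, 57, 56, 57, 57, 57, 57, 57, 57, 58, 56, 57, 57, 57, 57, 57, 56, 57, 57, 57, 56, 57, 56, 56, 57, 55, 55, 53, 57, 65, 73, 77, 79, 81, 82, 82, 82, 83, 83, 84, 82, 79, 79, 79]
(253.79090909090908, 92.42727272727272) [ 0.0816 -0.0469  0.0921]
(387.8818181818181, 91.51818181818182) [0.0821 0.0441 0.0923]
(319.2454545454545, 157.4272727272727) [ 0.0492 -0.0015  0.015 ]
```

```bash
OFF=1 python3 - <<'E' | tail -n +3
from held import *
s,w=pickle.load(open('w6.pkl','rb'))
g=cv2.cvtColor(w['img'],cv2.COLOR_RGB2GRAY).astype(int)
print(g[125:190,319].tolist())
z=w['z_map'];Tt=w['T_tool_cam'];K=w['K']
for v in range(128,186,3):
    d=np.median(z[v-1:v+2,312:327]); p=Tt[:3,:3]@np.array([(319-K[0,2])/K[0,0]*d,(v-K[1,2])/K[1,1]*d,d])+Tt[:3,3]; print(v,p.round(4))
E
```

```text
[90, 91, 90, 91, 88, 79, 68, 69, 84, 99, 115, 123, 125, 123, 122, 118, 111, 94, 71, 57, 55, 58, 59, 60, 61, 61, 61, 60, 61, 60, 60, 59, 59, 58, 59, 59, 60, 60, 60, 59, 58, 58, 58, 57, 57, 57, 56, 56, 63, 68, 71, 69, 68, 67, 67, 67, 68, 67, 67, 67, 68, 69, 81, 100, 110]
128 [ 0.0563 -0.0032  0.1158]
131 [ 0.054  -0.0032  0.1172]
134 [ 0.06   -0.0016  0.0193]
137 [ 0.0587 -0.0016  0.0186]
140 [ 0.0572 -0.0016  0.0189]
143 [ 0.0559 -0.0016  0.0174]
146 [ 0.0546 -0.0016  0.0158]
149 [ 0.0533 -0.0016  0.0151]
152 [ 0.0518 -0.0016  0.0152]
155 [ 0.0504 -0.0016  0.0148]
158 [ 0.049  -0.0016  0.0149]
161 [ 0.0475 -0.0016  0.015 ]
164 [ 0.046  -0.0016  0.015 ]
167 [ 0.0445 -0.0016  0.015 ]
170 [ 0.043  -0.0016  0.0151]
173 [ 0.0414 -0.0017  0.0157]
176 [ 0.0401 -0.0016  0.0146]
179 [ 0.0387 -0.0017  0.0144]
182 [ 0.0372 -0.0017  0.0143]
185 [ 0.0357 -0.0017  0.0141]
```

The block centre (319,157) and the screw midpoint both put the bore about 2.4 mm to −y of the ring, so I'll shift and start the push.

```bash
sed -i 's/^b=np.array.*/b=np.array([.5087,.1971,.068]);B=bframe(np.radians(-147.2));T=toolR(B);T2=T@np.diag([-1,-1,1])/' ex.py
```

>>> drive_tool:
  rows:
    - [0,0,0,0,-0.03,0,0]
    - [0,0,0,0,0,0.08,0]
    - [0,0,0,0,0,0.08,0]
    - [0,0,0,0,0,0.05,0]
    - [0,0,0,0,0,0,0]

```text
clock: 11.58
tool_pos: [0.4803, 0.1789, 0.1255]
tcp_rot: [-0.273, 0.927, 0.073, 0.247]
contact_force: [0.2, -0.8, -1.5]
grip_width: 0.0615
```

```bash
python3 - <<'E' | tail -n +3
from held import *
inb(); s,w=wcap('w7');held(w,-.0185)
E
```

```text
11.57 [0.4803 0.1789 0.1255] [ 0.212  0.974 -1.075  2.456  2.189  0.898 -0.379] [ 0.2 -0.8 -1.5] 0.0615
TCP in bore mm [-0.5  0.1 66.7] tilt err deg (tool x,y,z) [ 0.05 -0.09 -0.04] F in bore [-1.  -0.8 -1.2]
top z at0 -0.0181 slopes [0.014 0.003] n 3159
centre in tool [-0.0001  0.001 ] res 0.0001 20
```

View pics/w7.png

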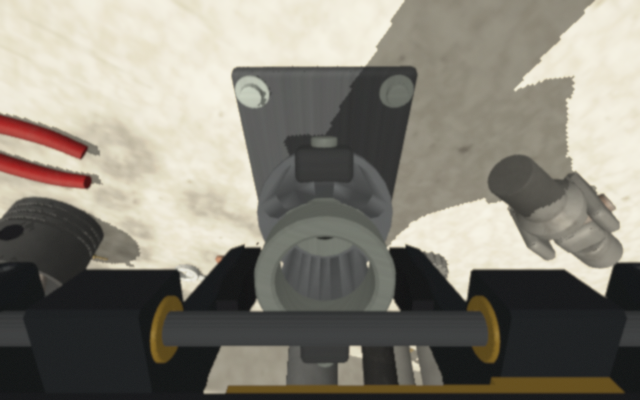

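```bash
OFF=1 python3 - <<'E' | tail -n +3
from held import *
s,w=pickle.load(open('w7.pkl','rb'))
z=w['z_map'];Tt=w['T_tool_cam'];K=w['K']
for v in range(128,210,4):
    d=np.median(z[v-1:v+2,317:332]); p=Tt[:3,:3]@np.array([(324-K[0,2])/K[0,0]*d,(v-K[1,2])/K[1,1]*d,d])+Tt[:3,3]; print(v,p.round(4))
im=cv2.imread('pics/w7.png'); cv2.imwrite('pics/w7z.png',cv2.resize(im[120:320,230:420],None,fx=3,fy=3,interpolation=cv2.INTER_CUBIC))
E
```

```text
128 [0.0576 0.0007 0.0979]
132 [0.0546 0.0007 0.0996]
136 [0.0599 0.0009 0.0099]
140 [0.059  0.0009 0.0011]
144 [0.0572 0.0009 0.0013]
148 [0.0556 0.0009 0.0002]
152 [ 0.0541  0.0009 -0.0016]
156 [ 0.0525  0.0009 -0.0022]
160 [ 0.0507  0.0009 -0.0021]
164 [ 0.049   0.0009 -0.0019]
168 [ 0.0472  0.0009 -0.002 ]
172 [ 0.0455  0.0008 -0.0022]
176 [ 0.0437  0.0008 -0.0023]
180 [ 0.0418  0.0008 -0.0017]
184 [ 0.0402  0.0008 -0.0025]
188 [ 0.0384  0.0008 -0.0029]
192 [ 0.0366  0.0008 -0.003 ]
196 [ 0.0347  0.0008 -0.0026]
200 [0.0321 0.0008 0.    ]
204 [0.03   0.0008 0.0005]
208 [ 0.0301  0.0008 -0.0059]
```

View pics/w7z.png

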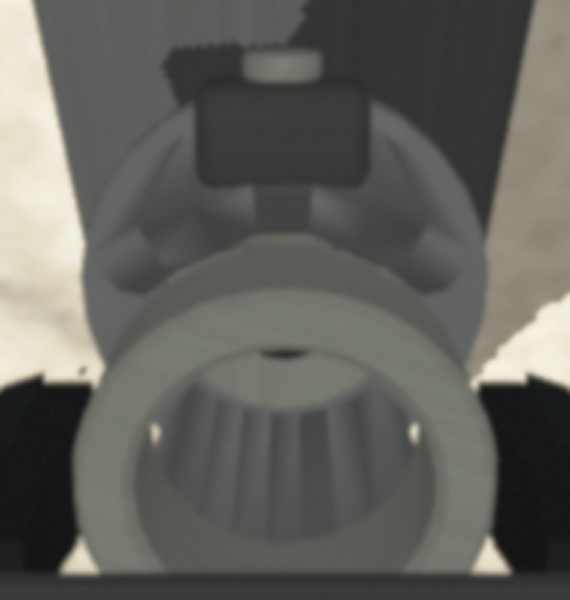

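>>> drive_tool:
  rows:
    - [0,0,0,0,0,0.1,0]
    - [0,0,0,0,0,0.1,0]
    - [0,0,0,0,0,0,0]

```text
clock: 12.0
tool_pos: [0.4875, 0.1831, 0.1112]
tcp_rot: [-0.272, 0.927, 0.073, 0.247]
contact_force: [1.5, 0.2, -4.8]
grip_width: 0.0609
```

```bash
python3 - <<'E' | tail -n +3
from held import *
inb(); s,w=wcap('w8');held(w,-.0185)
E
```

```text
12.0 [0.4875 0.1831 0.1112] [ 0.2    1.013 -1.061  2.438  2.211  0.918 -0.377] [ 1.5  0.2 -4.8] 0.0609
TCP in bore mm [-0.4 -0.3 50.1] tilt err deg (tool x,y,z) [ 0.01 -0.11 -0.1 ] F in bore [-1.2 -0.6 -4.8]
top z at0 -0.0171 slopes [-0.042  0.007] n 4132
centre in tool [0.0067 0.0003] res 0.0013 20
```

>>> drive_tool:
  rows:
    - [0,0,0,0,0,0.1,0]
    - [0,0,0,0,0,0.1,0]
    - [0,0,0,0,0,0.1,0]
    - [0,0,0,0,0,0,0]

```text
clock: 12.55
tool_pos: [0.4972, 0.1897, 0.0906]
tcp_rot: [-0.272, 0.927, 0.073, 0.247]
contact_force: [-0.9, 0.7, -1.7]
grip_width: 0.0609
```

```bash
python3 - <<'E' | tail -n +3
from held import *
inb(); s,w=wcap('w9');held(w,-.0185)
E
```

```text
12.55 [0.4972 0.1897 0.0906] [ 0.186  1.066 -1.042  2.412  2.243  0.942 -0.37 ] [-0.9  0.7 -1.7] 0.0609
TCP in bore mm [-0.5  0.  26.4] tilt err deg (tool x,y,z) [ 0.04 -0.09 -0.07] F in bore [-1.2  1.1 -1.3]
top z at0 -0.0178 slopes [-0.008  0.005] n 1095
centre in tool [-0.0061  0.0007] res 0.0005 12
```

View pics/w9.png

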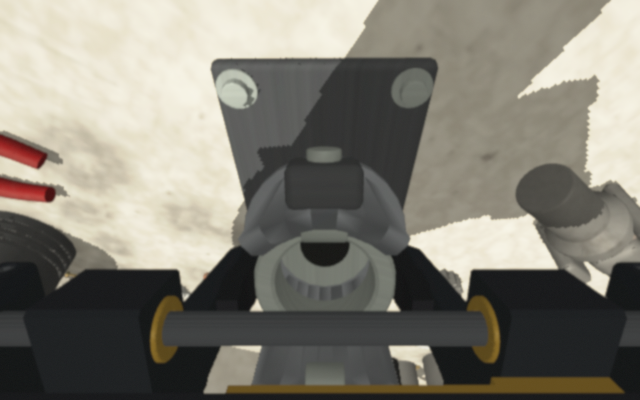

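The spacer is past the rollers. I'll lower to about 12 mm and release.

>>> drive_tool:
  rows:
    - [0,0,0,0,0,0.1,0]
    - [0,0,0,0,0,0.08,0]
    - [0,0,0,0,0,0,0]
    - [0,0,0,0,0,0,0.85]
    - [0,0,0,0,0,0,0.85]
    - [0,0,0,0,0,0,0.85]

```text
clock: 13.35
tool_pos: [0.5032, 0.1936, 0.0792]
tcp_rot: [-0.273, 0.927, 0.073, 0.248]
contact_force: [-0.0, -0.1, -0.3]
grip_width: 0.0747
```

```bash
python3 - <<'E' | tail -n +3
from held import *
inb(); s,w=wcap('w10'); P=(pts(w)-b)@B
m=(w['z_map']>0)&(np.hypot(P[...,0],P[...,1])<.031)&(P[...,2]>.01)&(P[...,2]<.04)
v,u=np.nonzero(m); q=P[m]; print(len(q))
for r0,r1 in ((.023,.027),(.027,.03)):
    k=(np.hypot(q[:,0],q[:,1])>r0)&(np.hypot(q[:,0],q[:,1])<r1); 
    for a in range(-180,180,45):
        t=np.degrees(np.arctan2(q[:,1],q[:,0])); j=k&(t>=a)&(t<a+45)
        if j.sum()>5: print(r0,a,np.median(q[j,2]).round(4),j.sum())
E
```

```text
13.35 [0.5032 0.1936 0.0792] [ 0.179  1.095 -1.031  2.394  2.262  0.953 -0.364] [-0.  -0.1 -0.3] 0.0747
TCP in bore mm [-0.1 -0.  12.9] tilt err deg (tool x,y,z) [ 0.03 -0.02 -0.01] F in bore [-0.2 -0.  -0.3]
3375
0.023 -135 0.0236 100
0.023 -90 0.0236 319
0.023 -45 0.0233 27
0.023 0 0.0233 36
0.023 45 0.0235 398
0.023 90 0.0235 126
0.027 -135 0.0234 29
0.027 -90 0.0233 199
0.027 45 0.0237 247
0.027 90 0.0236 55
```

View pics/w10.png

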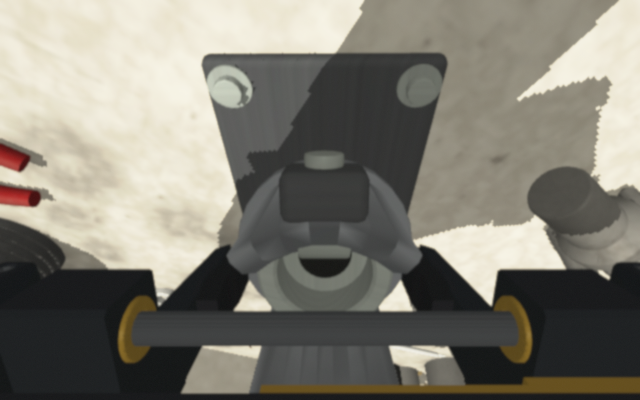

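Spacer top reads 23.3–23.7 mm all round, so it is flat on the bottom. Next I retract and fetch the bearing.

```bash
cat > nxt.py <<'E'
from held import *
def chain(wps,s=None):
    s=s or arm.state(); q=np.array(s['joint_pos']); st=dict(tool_pos=s['tool_pos'],tcp_rot=s['tcp_rot'])
    for p,A,g,n in wps:
        q1,k,ok=ff(q,np.array(p),A); pc,Rc=plan(p,A,s0=st,grip=g,n=n); print('   sim',k,ok,'q',q1.round(2),'margin',np.minimum(q1-lo,hi-q1).min().round(2)); st=dict(tool_pos=pc,tcp_rot=Rc.as_quat()); q=q1
E
python3 - <<'E' | tail -n +3
from nxt import *
for yaw in (150,170,180):
    print(yaw);chain([(b+B[:,2]*.14,T2,1,3),([.43,-.184,.13],down(np.radians(yaw)),1,None),([.43,-.184,.005],down(np.radians(yaw)),1,4)])
E
```

```text
150
3 rows, err mm [ 0.01  0.14 -0.05]
[[0.0,-0.0,-0.0,-0.0,0.0,-0.53,1],[0.0,-0.0,-0.0,-0.0,0.0,-0.53,1],[0.0,-0.01,-0.0,-0.0,0.0,-0.53,1]]
   sim 3 True q [ 0.28  0.78 -1.13  2.51  2.08  0.76 -0.36] margin 0.05
12 rows, err mm [-0.44 -0.17 -0.25]
[[0.24,0.39,0.89,0.21,-0.29,-0.05,1],[0.24,0.39,0.89,0.19,-0.31,-0.04,1],[0.24,0.39,0.89,0.16,-0.32,-0.02,1],[0.24,0.39,0.89,0.13,-0.34,-0.01,1],[0.24,0.39,0.89,0.1,-0.35,0.0,1],[0.24,0.39,0.89,0.07,-0.36,0.02,1],[0.24,0.39,0.89,0.04,-0.36,0.03,1],[0.24,0.39,0.89,0.01,-0.36,0.04,1],[0.24,0.4,0.89,-0.03,-0.36,0.04,1],[0.24,0.39,0.89,-0.06,-0.35,0.05,1],[0.24,0.4,0.9,-0.1,-0.35,0.05,1],[0.24,0.39,0.89,-0.13,-0.33,0.06,1]]
   sim 12 True q [ 0.76  0.78 -0.75  2.11  0.95  0.63  0.38] margin 0.45
4 rows, err mm [-0.44 -0.12  0.35]
[[-0.0,0.0,0.0,0.0,-0.0,0.39,1],[-0.0,0.0,0.0,0.0,-0.0,0.39,1],[-0.0,0.0,0.0,0.0,-0.0,0.39,1],[-0.0,0.0,0.0,0.0,-0.0,0.4,1]]
   sim 3 True q [ 0.6   0.98 -0.48  2.16  1.43  0.4  -0.05] margin 0.36
170
3 rows, err mm [ 0.01  0.14 -0.05]
[[0.0,-0.0,-0.0,-0.0,0.0,-0.53,1],[0.0,-0.0,-0.0,-0.0,0.0,-0.53,1],[0.0,-0.01,-0.0,
[... 796 characters left out ...]
0,0.0,-0.53,1],[0.0,-0.01,-0.0,-0.0,0.0,-0.53,1]]
   sim 3 True q [ 0.28  0.78 -1.13  2.51  2.08  0.76 -0.36] margin 0.05
7 rows, err mm [-0.25 -0.37  0.24]
[[0.21,0.73,0.8,0.37,-0.5,-0.09,1],[0.22,0.73,0.8,0.33,-0.52,-0.05,1],[0.21,0.73,0.8,0.29,-0.55,-0.02,1],[0.22,0.73,0.8,0.24,-0.57,0.01,1],[0.21,0.72,0.8,0.2,-0.59,0.04,1],[0.22,0.73,0.8,0.14,-0.6,0.07,1],[0.21,0.72,0.79,0.09,-0.61,0.09,1]]
   sim 7 False q [ 0.7   0.75 -0.65  2.11  0.88  0.57  0.98] margin 0.45
4 rows, err mm [-0.29  0.39  0.04]
[[0.0,0.0,0.0,0.0,-0.0,0.39,1],[0.0,0.0,0.0,0.0,-0.0,0.39,1],[0.0,0.0,0.0,0.0,-0.0,0.39,1],[0.0,0.0,0.0,0.0,-0.01,0.39,1]]
   sim 3 True q [ 0.48  0.95 -0.28  2.16  1.38  0.23  0.51] margin 0.19
```

>>> drive_tool:
  rows:
    - [0,0,0,0,0,-0.53,0.9]
    - [0,0,0,0,0,-0.53,1]
    - [0,0,0,0,0,-0.53,1]
    - [0.24,0.39,0.89,0.21,-0.29,-0.05,1]
    - [0.24,0.39,0.89,0.19,-0.31,-0.04,1]
    - [0.24,0.39,0.89,0.16,-0.32,-0.02,1]
    - [0.24,0.39,0.89,0.13,-0.34,-0.01,1]
    - [0.24,0.39,0.89,0.1,-0.35,0,1]

```text
clock: 14.4
tool_pos: [0.4418, 0.0154, 0.165]
tcp_rot: [-0.051, 0.986, 0.044, 0.15]
contact_force: [0.3, 0.9, -0.8]
grip_width: 0.0882
```

>>> drive_tool:
  rows:
    - [0.24,0.39,0.89,0.07,-0.36,0.02,1]
    - [0.24,0.39,0.89,0.04,-0.36,0.03,1]
    - [0.24,0.39,0.89,0.01,-0.36,0.04,1]
    - [0.24,0.4,0.89,-0.03,-0.36,0.04,1]
    - [0.24,0.39,0.89,-0.06,-0.35,0.05,1]
    - [0.24,0.4,0.9,-0.1,-0.35,0.05,1]
    - [0.24,0.39,0.89,-0.13,-0.33,0.06,1]
    - [0,0,0,0,0,0,1]
    - [0,0,0,0,0,0,1]

```text
clock: 15.52
tool_pos: [0.4301, -0.1828, 0.1304]
tcp_rot: [0.257, 0.966, -0.0, -0.0]
contact_force: [0.0, 0.3, -0.3]
grip_width: 0.0885
```

```bash
python3 - <<'E' | tail -n +3
from nxt import *
s=log(); s,w=wcap('w11'); print((np.array([.43,-.184,.13])-s['tool_pos']).round(4))
E
```

```text
15.53 [ 0.4301 -0.1828  0.1304] [ 0.761  0.781 -0.756  2.112  0.951  0.636  0.375] [ 0.   0.3 -0.3] 0.0885
[-0.0001 -0.0012 -0.0004]
```

View pics/w11.png

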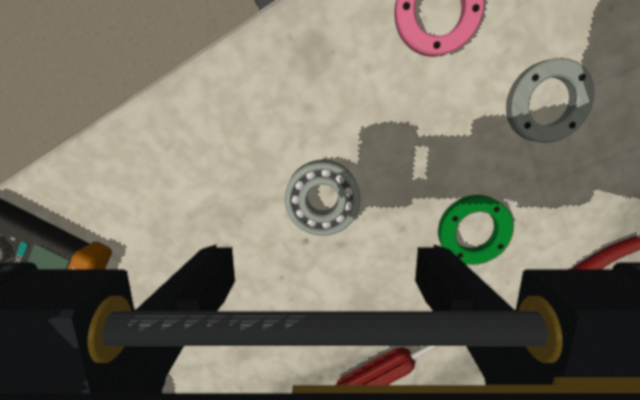

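```bash
python3 - <<'E' | tail -n +3
from nxt import *
from ring import ring
s,w=pickle.load(open('w11.pkl','rb'))
c=ring(w,322,197,.018); ring(w,550,100,.012)
chain([([.4292,-.1845,.005],down(np.radians(150)),1,4)])
E
```

```text
MEC [ 0.4285 -0.1839] 0.0313 LSQ [ 0.4281 -0.1836] 0.0303 z 0.0172
MEC [0.4498 0.0066] 0.0318 LSQ [0.4496 0.0061] 0.0304 z 0.0118
4 rows, err mm [0.44 0.14 0.08]
[[-0.0,-0.0,0.01,-0.0,-0.01,0.39,1],[-0.0,-0.0,0.01,-0.0,-0.01,0.39,1],[-0.0,-0.0,0.01,-0.0,-0.0,0.39,1],[-0.01,-0.01,0.0,-0.0,-0.01,0.4,1]]
   sim 3 True q [ 0.6   0.98 -0.48  2.16  1.43  0.4  -0.06] margin 0.36
```

>>> drive_tool:
  rows:
    - [0,0,0.01,0,-0.01,0.39,1]
    - [0,0,0.01,0,-0.01,0.39,1]
    - [0,0,0,0.01,0,0.39,1]
    - [0,0,0,0.01,0,0.4,1]
    - [0,0,0,0,0,0,1]

```text
clock: 16.2
tool_pos: [0.4268, -0.1829, 0.0037]
tcp_rot: [0.258, 0.966, -0.0, -0.002]
contact_force: [-0.7, 0.8, 0.6]
grip_width: 0.0882
```

```bash
python3 - <<'E' | tail -n +3
from nxt import *
log()
E
```

```text
16.2 [ 0.4268 -0.1829  0.0037] [ 0.601  0.987 -0.486  2.161  1.44   0.405 -0.064] [-0.7  0.8  0.6] 0.0882
```

>>> drive_tool:
  rows:
    - [0,0,0,-0.03,0,-0.01,1]
    - [0,0,0,0,0,0,0]
    - [0,0,0,0,0,0,0]
    - [0,0,0,0,0,0,0]
    - [0,0,0,0,0,0,0]
    - [0,0,0,0,0,-0.4,0]
    - [0,0,0,0,0,-0.6,0]
    - [0,0,0,0,0,-0.6,0]
    - [0,0,0,0,0,0,0]
    - [0,0,0,0,0,0,0]
  force: 45

```text
clock: 17.45
tool_pos: [0.4293, -0.1861, 0.1327]
tcp_rot: [0.26, 0.966, -0.001, -0.001]
contact_force: [-0.8, 0.4, -3.3]
grip_width: 0.0613
```

```bash
python3 - <<'E' | tail -n +3
from nxt import *
log(); s,w=wcap('w12'); held(w,-.013)
chain([(b+B[:,2]*.14,T2,0,12),(b+B[:,2]*.085,T2,0,2)])
E
```

```text
17.45 [ 0.4293 -0.1861  0.1327] [ 0.739  0.762 -0.705  2.109  0.904  0.608  0.425] [-0.8  0.4 -3.3] 0.0613
top z at0 -0.0115 slopes [0. 0.] n 3692
centre in tool [0.0032 0.0004] res 0.0001 20
12 rows, err mm [-0.11  0.37  0.03]
[[-0.24,-0.39,-0.89,0.16,0.32,-0.06,0],[-0.24,-0.4,-0.89,0.13,0.34,-0.06,0],[-0.24,-0.39,-0.89,0.1,0.35,-0.05,0],[-0.24,-0.4,-0.89,0.06,0.36,-0.05,0],[-0.24,-0.39,-0.89,0.03,0.36,-0.04,0],[-0.24,-0.39,-0.9,-0.0,0.36,-0.03,0],[-0.24,-0.4,-0.89,-0.04,0.36,-0.03,0],[-0.24,-0.39,-0.9,-0.07,0.36,-0.01,0],[-0.24,-0.4,-0.89,-0.1,0.35,-0.0,0],[-0.24,-0.39,-0.9,-0.13,0.34,0.01,0],[-0.24,-0.4,-0.89,-0.16,0.33,0.02,0],[-0.24,-0.39,-0.9,-0.19,0.3,0.04,0]]
   sim 12 True q [ 0.23  0.73 -1.01  2.51  2.18  0.68 -0.45] margin 0.05
2 rows, err mm [-0.18  0.33  0.21]
[[-0.0,-0.0,0.0,-0.0,0.0,0.34,0],[-0.0,-0.0,0.0,-0.0,0.0,0.35,0]]
   sim 2 True q [ 0.18  0.88 -0.98  2.47  2.25  0.8  -0.47] margin 0.09
```

View pics/w12.png

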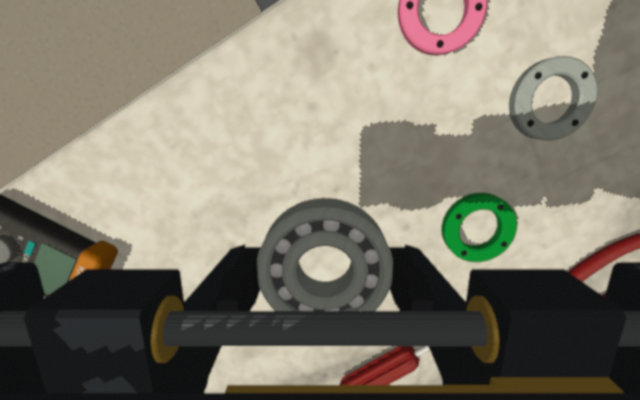

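```bash
python3 - <<'E' | tail -n +3
from nxt import *
o=B[:,0]*.003+B[:,1]*.0004
chain([(b+o+B[:,2]*.14,T2,0,12),(b+o+B[:,2]*.085,T2,0,2)])
E
```

```text
12 rows, err mm [ 0.04  0.28 -0.13]
[[-0.24,-0.39,-0.89,0.16,0.32,-0.06,0],[-0.24,-0.4,-0.89,0.13,0.34,-0.06,0],[-0.24,-0.39,-0.89,0.1,0.35,-0.06,0],[-0.24,-0.4,-0.89,0.06,0.36,-0.05,0],[-0.24,-0.39,-0.89,0.03,0.36,-0.04,0],[-0.24,-0.39,-0.9,-0.01,0.37,-0.03,0],[-0.24,-0.4,-0.89,-0.04,0.36,-0.03,0],[-0.24,-0.39,-0.9,-0.07,0.36,-0.01,0],[-0.24,-0.4,-0.89,-0.11,0.35,-0.0,0],[-0.24,-0.39,-0.9,-0.13,0.34,0.01,0],[-0.24,-0.4,-0.89,-0.17,0.33,0.02,0],[-0.24,-0.39,-0.9,-0.19,0.31,0.04,0]]
   sim 12 True q [ 0.23  0.73 -1.01  2.5   2.17  0.67 -0.45] margin 0.06
2 rows, err mm [-0.02  0.24  0.06]
[[-0.0,-0.0,0.0,-0.0,0.0,0.35,0],[-0.0,-0.0,0.0,-0.0,0.0,0.34,0]]
   sim 2 True q [ 0.18  0.88 -0.98  2.47  2.24  0.79 -0.46] margin 0.09
```

>>> drive_tool:
  rows:
    - [-0.24,-0.39,-0.89,0.16,0.32,-0.06,0]
    - [-0.24,-0.4,-0.89,0.13,0.34,-0.06,0]
    - [-0.24,-0.39,-0.89,0.1,0.35,-0.06,0]
    - [-0.24,-0.4,-0.89,0.06,0.36,-0.05,0]
    - [-0.24,-0.39,-0.89,0.03,0.36,-0.04,0]
    - [-0.24,-0.39,-0.9,-0.01,0.37,-0.03,0]
    - [-0.24,-0.4,-0.89,-0.04,0.36,-0.03,0]
    - [-0.24,-0.39,-0.9,-0.07,0.36,-0.01,0]
    - [-0.24,-0.4,-0.89,-0.11,0.35,0,0]
    - [-0.24,-0.39,-0.9,-0.13,0.34,0.01,0]
    - [-0.24,-0.4,-0.89,-0.17,0.33,0.02,0]
    - [-0.24,-0.39,-0.9,-0.19,0.31,0.04,0]

```text
clock: 19.0
tool_pos: [0.4514, 0.1615, 0.1905]
tcp_rot: [-0.275, 0.926, 0.073, 0.248]
contact_force: [0.4, -0.0, -3.4]
grip_width: 0.0607
```

>>> drive_tool:
  rows:
    - [0,0,0,0,0,0.35,0]
    - [0,0,0,0,0,0.34,0]
    - [0,0,0,0,0,0,0]
    - [0,0,0,0,0,0,0]
    - [0,0,0,0,0,0,0]

```text
clock: 19.62
tool_pos: [0.4756, 0.1754, 0.1449]
tcp_rot: [-0.273, 0.926, 0.072, 0.249]
contact_force: [0.3, -0.6, -2.1]
grip_width: 0.0606
```

```bash
python3 - <<'E' | tail -n +3
from nxt import *
inb(); s,w=wcap('w13'); held(w,-.013)
im=cv2.imread('pics/w13.png'); cv2.imwrite('pics/w13z.png',cv2.resize(im[60:330,220:430],None,fx=2.2,fy=2.2))
E
```

```text
19.62 [0.4756 0.1754 0.1449] [ 0.177  0.873 -0.979  2.466  2.241  0.789 -0.46 ] [ 0.3 -0.6 -2.1] 0.0606
TCP in bore mm [ 4.2 -0.3 86.4] tilt err deg (tool x,y,z) [-0.09  0.09  0.1 ] F in bore [-1.1 -0.6 -1.8]
top z at0 -0.0115 slopes [-0.001  0.003] n 3606
centre in tool [0.0021 0.0009] res 0.0001 20
```

View pics/w13z.png

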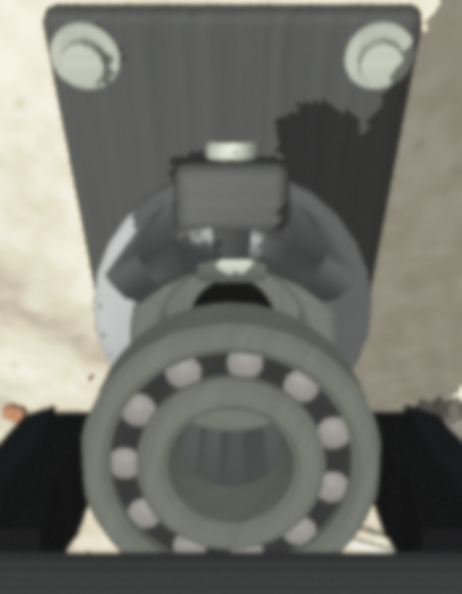

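```bash
python3 - <<'E' | tail -n +3
from nxt import *
for n,zp in (('w6',-.0182),('w12',-.0115),('w13',-.0115)):
    s,w=pickle.load(open(n+'.pkl','rb')); g=cv2.cvtColor(w['img'],cv2.COLOR_RGB2GRAY).astype(int)
    print(n,g[190:235,325].tolist())
    K=w['K'];Tt=w['T_tool_cam']
    for v in (200,205,210,215,220):
        d=Tt[:3,:3]@np.array([0,(v-K[1,2])/K[1,1],1]);t=(zp-Tt[2,3])/d[2]; print(v,(Tt[:3,3]+t*d)[0].round(4), end=' ')
    z=w['z_map'];Tt=w['T_tool_cam'];v,u=np.mgrid[0:400,0:640];Pc=np.stack([(u-K[0,2])/K[0,0]*z,(v-K[1,2])/K[1,1]*z,z],-1);P=Pc@Tt[:3,:3].T+Tt[:3,3]
    print(); print([(v,P[v,325,0].round(4),P[v,325,2].round(4)) for v in range(196,226,2)])
im=[cv2.imread(f'pics/{n}.png')[180:320,240:410] for n in ('w12','w13')]; cv2.imwrite('pics/cmp.png',cv2.resize(np.hstack(im),None,fx=2.3,fy=2.3,interpolation=cv2.INTER_CUBIC))
E
```

```text
w6 [113, 111, 109, 107, 104, 100, 89, 70, 47, 30, 29, 50, 77, 89, 91, 92, 92, 91, 91, 91, 92, 91, 91, 91, 92, 96, 105, 112, 115, 116, 117, 118, 120, 120, 121, 120, 119, 119, 119, 118, 119, 119, 121, 120, 115]
200 0.0373 205 0.0352 210 0.0331 215 0.031 220 0.0288 
[(196, np.float64(0.0288), np.float64(0.0189)), (198, np.float64(0.0094), np.float64(0.0839)), (200, np.float64(0.0078), np.float64(0.0842)), (202, np.float64(0.0301), np.float64(0.0034)), (204, np.float64(0.0299), np.float64(0.0008)), (206, np.float64(0.0297), np.float64(-0.0016)), (208, np.float64(0.0304), np.float64(-0.007)), (210, np.float64(0.0298), np.float64(-0.0079)), (212, np.float64(0.03), np.float64(-0.0114)), (214, np.float64(0.0299), np.float64(-0.0136)), (216, np.float64(0.0299), np.float64(-0.0164)), (218, np.float64(0.0291), np.float64(-0.0166)), (220, np.float64(0.0288), np.float64(-0.0182)), (222, np.float64(0.0278), np.float64(-0.0178)), (224, np.float64(0.0741), np.float64(-0.146))]
w12 [203, 202, 202, 202, 202, 202, 194, 167, 123, 87, 74, 72, 73, 71, 71, 73, 76, 84, 89, 90, 90, 91, 93, 92, 93, 93, 93, 92
[... 1130 characters left out ...]
at64(0.01), np.float64(0.0873)), (198, np.float64(0.0322), np.float64(0.003)), (200, np.float64(0.0323), np.float64(-0.0007)), (202, np.float64(0.0319), np.float64(-0.0028)), (204, np.float64(0.0321), np.float64(-0.0063)), (206, np.float64(0.0319), np.float64(-0.0088)), (208, np.float64(0.0319), np.float64(-0.0115)), (210, np.float64(0.0313), np.float64(-0.0125)), (212, np.float64(0.0741), np.float64(-0.146)), (214, np.float64(0.029), np.float64(-0.0109)), (216, np.float64(0.0286), np.float64(-0.0123)), (218, np.float64(0.0274), np.float64(-0.0117)), (220, np.float64(0.0254), np.float64(-0.0085)), (222, np.float64(0.0243), np.float64(-0.0081)), (224, np.float64(0.0236), np.float64(-0.0086))]
```

View pics/cmp.png

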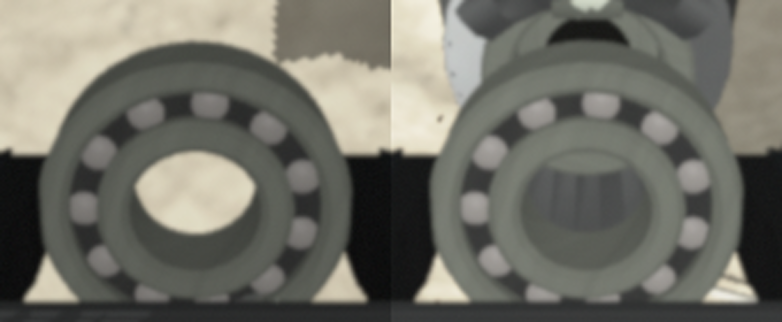

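```bash
python3 - <<'E' | tail -n +3
from nxt import *
for n,c in (('w6',319),('w7',324),('w13',325)):
    s,w=pickle.load(open(n+'.pkl','rb')); g=cv2.cvtColor(w['img'],cv2.COLOR_RGB2GRAY).astype(int)
    print(n,'T',w['T_tool_cam'][:3,3].round(4)); print(list(enumerate(g[118:182,c].tolist(),118)))
    K=w['K'];z=w['z_map'];Tt=w['T_tool_cam'];v,u=np.mgrid[0:400,0:640];Pc=np.stack([(u-K[0,2])/K[0,0]*z,(v-K[1,2])/K[1,1]*z,z],-1);P=Pc@Tt[:3,:3].T+Tt[:3,3]
    print([(v,np.median(P[v,c-5:c+6,0]).round(4),np.median(P[v,c-5:c+6,2]).round(4)) for v in range(120,184,2)])
E
```

```text
w6 T [ 0.0741  0.0011 -0.146 ]
[(118, 90), (119, 91), (120, 89), (121, 91), (122, 90), (123, 90), (124, 91), (125, 90), (126, 91), (127, 90), (128, 91), (129, 88), (130, 79), (131, 68), (132, 69), (133, 84), (134, 99), (135, 115), (136, 123), (137, 125), (138, 123), (139, 122), (140, 118), (141, 111), (142, 94), (143, 71), (144, 57), (145, 55), (146, 58), (147, 59), (148, 60), (149, 61), (150, 61), (151, 61), (152, 60), (153, 61), (154, 60), (155, 60), (156, 59), (157, 59), (158, 58), (159, 59), (160, 59), (161, 60), (162, 60), (163, 60), (164, 59), (165, 58), (166, 58), (167, 58), (168, 57), (169, 57), (170, 57), (171, 56), (172, 56), (173, 63), (174, 68), (175, 71), (176, 69), (177, 68), (178, 67), (179, 67), (180, 67), (181, 68)]
[(120, np.float64(0.0625), np.float64(0.1125)), (122, np.float64(0.0609), np.float64(0.1136)), (124, np.float64(0.0594), np.float64(0.1139)), (126, np.float64(0.0579), np.float64(0.1149)), (128, np.float64(0.0564), np.float64(0.1157)), (130, np.float64(0.0548), np.float64(0.1168)), (132, np.float64(0.0532), np.float64(0.1178)), (134, np.float64(0.0601), n
[... 4971 characters left out ...]
54, np.float64(0.0505), np.float64(0.0175)), (156, np.float64(0.0496), np.float64(0.017)), (158, np.float64(0.0486), np.float64(0.0173)), (160, np.float64(0.0476), np.float64(0.0176)), (162, np.float64(0.0465), np.float64(0.0177)), (164, np.float64(0.0456), np.float64(0.0173)), (166, np.float64(0.0447), np.float64(0.0168)), (168, np.float64(0.0438), np.float64(0.0165)), (170, np.float64(0.0427), np.float64(0.0167)), (172, np.float64(0.0417), np.float64(0.0167)), (174, np.float64(0.0408), np.float64(0.0164)), (176, np.float64(0.0398), np.float64(0.0164)), (178, np.float64(0.0384), np.float64(0.0179)), (180, np.float64(0.0373), np.float64(0.0184)), (182, np.float64(0.0363), np.float64(0.018))]
```

>>> drive_tool:
  rows:
    - [0,0,0,0.03,0,0,0]
    - [0,0,0,0,0,0.1,0]
    - [0,0,0,0,0,0.1,0]
    - [0,0,0,0,0,0.08,0]
    - [0,0,0,0,0,0,0]

```text
clock: 20.3
tool_pos: [0.4839, 0.1809, 0.1229]
tcp_rot: [-0.273, 0.927, 0.073, 0.249]
contact_force: [0.6, 0.5, -4.9]
grip_width: 0.0604
```

```bash
python3 - <<'E' | tail -n +3
from nxt import *
inb()
E
```

```text
20.3 [0.4839 0.1809 0.1229] [ 0.161  0.936 -0.965  2.45   2.273  0.833 -0.465] [ 0.6  0.5 -4.9] 0.0604
TCP in bore mm [ 1.8 -0.2 62.4] tilt err deg (tool x,y,z) [-0.06  0.05  0.02] F in bore [-1.8  0.  -4.6]
```

>>> drive_tool:
  rows:
    - [0,0,0,0,0,0.1,0]
    - [0,0,0,0,0,0.1,0]
    - [0,0,0,0,0,0,0]

```text
clock: 20.68
tool_pos: [0.4912, 0.1849, 0.1088]
tcp_rot: [-0.272, 0.927, 0.072, 0.249]
contact_force: [2.8, 1.2, -10.7]
grip_width: 0.0609
```

```bash
python3 - <<'E' | tail -n +3
from nxt import *
inb(); s,w=wcap('w14'); held(w,-.0115)
E
```

```text
20.68 [0.4912 0.1849 0.1088] [ 0.151  0.974 -0.954  2.432  2.292  0.853 -0.462] [  2.8   1.2 -10.7] 0.0609
TCP in bore mm [ 2.  -0.8 46. ] tilt err deg (tool x,y,z) [-0.12  0.05 -0.03] F in bore [ -2.8  -0.5 -10.7]
top z at0 -0.011 slopes [-0.035  0.009] n 3066
centre in tool [0.0003 0.001 ] res 0.0012 20
```

View pics/w14.png

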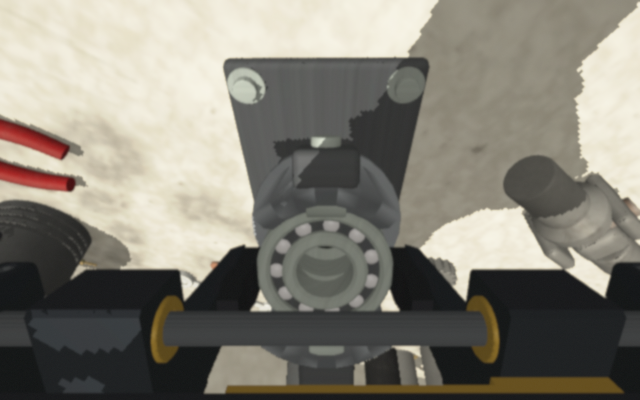

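Rollers are now pressing over the bearing's top edge and pulling it in. Continuing down.

>>> drive_tool:
  rows:
    - [0,0,0,0,0,0.08,0]
    - [0,0,0,0,0,0.07,0]
    - [0,0,0,0,0,0,0]
    - [0,0,0,0,0,0,0]

```text
clock: 21.22
tool_pos: [0.4955, 0.1884, 0.0997]
tcp_rot: [-0.273, 0.926, 0.073, 0.249]
contact_force: [0.1, -0.2, -2.6]
grip_width: 0.0607
```

```bash
python3 - <<'E' | tail -n +3
from nxt import *
inb()
E
```

```text
21.23 [0.4955 0.1884 0.0997] [ 0.144  0.999 -0.947  2.421  2.306  0.866 -0.459] [ 0.1 -0.2 -2.6] 0.0607
TCP in bore mm [ 2.1 -0.1 35.3] tilt err deg (tool x,y,z) [-0.06  0.1   0.08] F in bore [-1.3 -0.2 -2.2]
```

>>> drive_tool:
  rows:
    - [0,0,0,0,0,0.04,0]
    - [0,0,0,0,0,0,0]
    - [0,0,0,0,0,0,0.85]
    - [0,0,0,0,0,0,0.85]
    - [0,0,0,0,0,0,0.85]

```text
clock: 21.85
tool_pos: [0.497, 0.1893, 0.097]
tcp_rot: [-0.273, 0.926, 0.073, 0.25]
contact_force: [0.1, 0.3, -0.3]
grip_width: 0.0752
```

```bash
cat >> nxt.py <<'E'
def seat(w,zl,zh,r0,r1):
    P=(pts(w)-b)@B; z=w['z_map']; rr=np.hypot(P[...,0],P[...,1]); m=(z>0)&(rr>r0)&(rr<r1)&(P[...,2]>zl)&(P[...,2]<zh); q=P[m];t=np.degrees(np.arctan2(q[:,1],q[:,0]))
    print([(a,np.median(q[(t>=a)&(t<a+45),2]).round(4),int(((t>=a)&(t<a+45)).sum())) for a in range(-180,180,45) if ((t>=a)&(t<a+45)).sum()>5])
    A=np.c_[q[:,:2],np.ones(len(q))];k=np.ones(len(q),bool)
    for _ in range(4): s=np.linalg.lstsq(A[k],q[k,2],rcond=None)[0];r=q[:,2]-A@s;k=abs(r)<.0015
    print('plane z0',s[2].round(4),'slope',s[:2].round(3),k.sum())
E
python3 - <<'E' | tail -n +3
from nxt import *
inb(); s,w=wcap('w15'); seat(w,.03,.056,.024,.0295)
E
```

```text
21.85 [0.497  0.1893 0.097 ] [ 0.142  1.006 -0.945  2.417  2.31   0.869 -0.458] [ 0.1  0.3 -0.3] 0.0752
TCP in bore mm [ 2.4 -0.2 32.1] tilt err deg (tool x,y,z) [-0.07  0.13  0.08] F in bore [ 0.   0.2 -0.4]
[(-180, np.float64(0.04), 7), (-135, np.float64(0.0413), 419), (-90, np.float64(0.0413), 535), (-45, np.float64(0.0401), 219), (0, np.float64(0.0394), 233), (45, np.float64(0.041), 588), (90, np.float64(0.0409), 449), (135, np.float64(0.039), 20)]
plane z0 0.0413 slope [-0.007 -0.   ] 1767
```

View pics/w15.png

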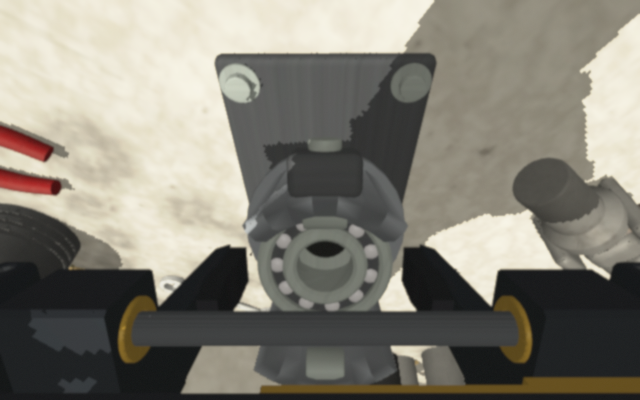

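The bearing is seated (top about 41.3 mm, slope under 0.01). Now the closing ring.

```bash
python3 - <<'E' | tail -n +3
from nxt import *
s=arm.state(); p0=s['tool_pos']
for yaw in (110,130,150):
    print(yaw);chain([(p0+B[:,2]*.108,T2,1,2),([.45,.006,.13],down(np.radians(yaw)),1,None),([.45,.006,.003],down(np.radians(yaw)),1,4)])
E
```

```text
110
2 rows, err mm [0.18 0.01 0.09]
[[-0.01,0.01,0.01,-0.0,-0.0,-0.67,1],[-0.0,0.01,0.0,-0.0,-0.0,-0.68,1]]
   sim 3 True q [ 0.23  0.73 -1.01  2.5   2.17  0.68 -0.44] margin 0.06
19 rows, err mm [-0.03  0.26  0.19]
[[0.25,0.2,0.92,0.07,-0.08,0.01,1],[0.25,0.2,0.92,0.06,-0.09,0.01,1],[0.25,0.2,0.92,0.05,-0.1,0.01,1],[0.25,0.2,0.92,0.04,-0.1,0.02,1],[0.25,0.2,0.92,0.03,-0.1,0.02,1],[0.24,0.2,0.92,0.02,-0.1,0.02,1],[0.24,0.2,0.92,0.01,-0.11,0.03,1],[0.25,0.2,0.92,0.0,-0.11,0.03,1],[0.24,0.2,0.92,-0.01,-0.1,0.03,1],[0.24,0.2,0.92,-0.02,-0.1,0.03,1],[0.25,0.2,0.92,-0.03,-0.1,0.04,1],[0.24,0.2,0.92,-0.04,-0.1,0.04,1],[0.24,0.19,0.92,-0.04,-0.09,0.04,1],[0.25,0.19,0.92,-0.05,-0.09,0.04,1],[0.24,0.2,0.92,-0.06,-0.08,0.04,1],[0.25,0.19,0.92,-0.07,-0.07,0.04,1],[0.24,0.2,0.92,-0.08,-0.06,0.04,1],[0.25,0.19,0.92,-0.09,-0.05,0.04,1],[0.24,0.2,0.93,-0.09,-0.05,0.04,1]]
   sim 20 True q [ 0.39  0.8  -0.84  2.16  1.04  0.67 -0.85] margin 0.4
4 rows, err mm [-0.07  0.22  0.39]
[[0.0,-0.0,-0.0,0.0,0.0,0.4,1],[0.0,-0.0,-0.0,0.0,0.0,0.4,1],[0.0,-0.0,-0.0,0.0,0.0,0.39,1],[0.0,-0.0,-0.0,0.0,0.0,0.4,1]]

[... 1360 characters left out ...]
13,0.01,1],[0.24,0.39,0.89,0.09,-0.14,0.02,1],[0.24,0.39,0.89,0.08,-0.15,0.02,1],[0.24,0.39,0.89,0.07,-0.16,0.03,1],[0.24,0.39,0.89,0.05,-0.16,0.04,1],[0.24,0.39,0.89,0.03,-0.16,0.04,1],[0.24,0.39,0.89,0.02,-0.17,0.05,1],[0.24,0.4,0.89,0.0,-0.16,0.05,1],[0.24,0.39,0.89,-0.01,-0.16,0.06,1],[0.24,0.4,0.9,-0.03,-0.16,0.06,1],[0.23,0.39,0.89,-0.05,-0.16,0.06,1],[0.24,0.4,0.9,-0.07,-0.15,0.06,1]]
   sim 12 True q [ 0.33  0.76 -0.73  2.16  0.97  0.59 -0.08] margin 0.4
4 rows, err mm [-0.18  0.34 -0.11]
[[-0.0,-0.0,-0.0,0.0,0.0,0.4,1],[-0.0,-0.0,-0.0,0.0,0.0,0.4,1],[-0.0,-0.0,-0.0,0.0,0.0,0.4,1],[-0.0,-0.0,-0.0,0.0,0.0,0.39,1]]
   sim 3 True q [ 0.15  0.98 -0.43  2.21  1.57  0.36 -0.62] margin 0.32
```

>>> drive_tool:
  rows:
    - [0,0,0,0,0,-0.67,0.9]
    - [0,0,0,0,0,-0.68,1]
    - [0.25,0.29,0.94,0.09,-0.11,0.01,1]
    - [0.25,0.29,0.94,0.08,-0.11,0.01,1]
    - [0.25,0.29,0.94,0.06,-0.12,0.02,1]
    - [0.25,0.28,0.94,0.05,-0.13,0.02,1]
    - [0.25,0.29,0.94,0.04,-0.13,0.03,1]
    - [0.25,0.28,0.94,0.03,-0.13,0.03,1]
    - [0.25,0.28,0.94,0.01,-0.13,0.04,1]

```text
clock: 23.02
tool_pos: [0.4503, 0.0878, 0.1618]
tcp_rot: [0.058, 0.987, 0.042, 0.143]
contact_force: [-0.8, -0.3, 0.7]
grip_width: 0.0883
```

>>> drive_tool:
  rows:
    - [0.25,0.29,0.94,0,-0.13,0.04,1]
    - [0.25,0.28,0.94,-0.02,-0.13,0.04,1]
    - [0.25,0.29,0.94,-0.03,-0.13,0.04,1]
    - [0.25,0.28,0.94,-0.04,-0.12,0.05,1]
    - [0.25,0.29,0.94,-0.05,-0.12,0.05,1]
    - [0.26,0.28,0.94,-0.07,-0.11,0.05,1]
    - [0.25,0.29,0.94,-0.08,-0.1,0.05,1]
    - [0.26,0.28,0.94,-0.08,-0.1,0.05,1]
    - [0,0,0,0,0,0,1]
    - [0,0,0,0,0,0,1]

```text
clock: 24.28
tool_pos: [0.4495, 0.0063, 0.1301]
tcp_rot: [0.421, 0.907, 0.0, 0.001]
contact_force: [0.0, -1.0, 1.0]
grip_width: 0.0879
```

```bash
python3 - <<'E' | tail -n +3
from nxt import *
from ring import ring
s=log(); s,w=wcap('w16'); print((np.array([.45,.006,.13])-s['tool_pos']).round(4),w['T_tool_cam'][:3,3])
E
```

```text
24.27 [0.4495 0.0063 0.1301] [ 0.364  0.779 -0.793  2.165  1.014  0.631 -0.473] [ 0. -1.  1.] 0.0879
[ 0.0005 -0.0003 -0.0001] [ 0.07539084  0.00027218 -0.14612756]
```

View pics/w16.png

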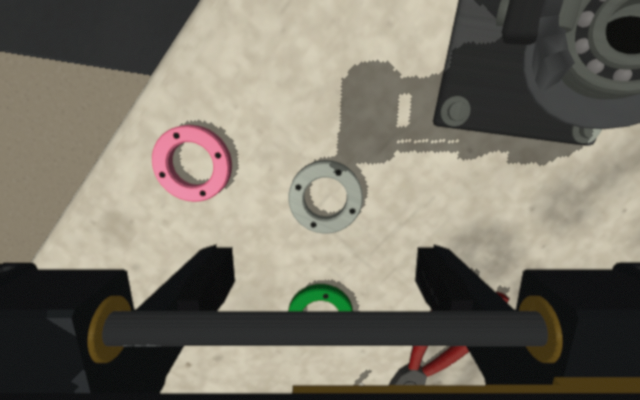

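```bash
python3 - <<'E' | tail -n +3
from nxt import *
from ring import ring
s,w=pickle.load(open('w16.pkl','rb'))
c=ring(w,326,197,.012)
chain([([.4498,.0061,.003],down(np.radians(130)),1,4)])
E
```

```text
MEC [0.4497 0.0071] 0.0313 LSQ [0.4495 0.0074] 0.0305 z 0.0119
4 rows, err mm [ 0.19 -0.29  0.08]
[[0.0,0.0,0.01,-0.0,-0.0,0.4,1],[0.01,0.01,0.01,-0.0,-0.0,0.4,1],[0.0,0.0,0.0,-0.0,-0.0,0.39,1],[0.01,0.01,0.01,-0.0,-0.0,0.4,1]]
   sim 3 True q [ 0.22  1.   -0.55  2.21  1.55  0.45 -0.95] margin 0.35
```

>>> drive_tool:
  rows:
    - [0,0,0,0,0,0.4,1]
    - [0,0,0,0,0,0.4,1]
    - [0,0,0,0,0,0.39,1]
    - [0,0,0,0,0,0.37,1]
    - [0,0,0,0,0,0,1]
    - [0,0,0,0,0,0,1]

```text
clock: 25.08
tool_pos: [0.4501, 0.0063, 0.006]
tcp_rot: [0.422, 0.907, 0.001, 0.001]
contact_force: [-0.0, 0.2, 0.5]
grip_width: 0.0879
```

```bash
python3 - <<'E' | tail -n +3
from nxt import *
s=log(); print((R.from_quat(s['tcp_rot']).inv().apply(np.array([.4498,.0061,.003])-s['tool_pos'])/.08).round(3))
E
```

```text
25.07 [0.4501 0.0063 0.006 ] [ 0.225  0.998 -0.562  2.207  1.546  0.465 -0.946] [-0.   0.2  0.5] 0.0879
[-0.    -0.005  0.037]
```

>>> drive_tool:
  rows:
    - [0,0,0,0,0,0.04,1]
    - [0,0,0,0,0,0,0]
    - [0,0,0,0,0,0,0]
    - [0,0,0,0,0,0,0]
    - [0,0,0,0,0,0,0]
    - [0,0,0,0,0,-0.4,0]
    - [0,0,0,0,0,-0.6,0]
    - [0,0,0,0,0,-0.6,0]
    - [0,0,0,0,0,0,0]
    - [0,0,0,0,0,0,0]
  force: 45

```text
clock: 26.32
tool_pos: [0.4492, 0.0052, 0.1293]
tcp_rot: [0.423, 0.906, -0.0, 0.001]
contact_force: [0.0, -0.4, -1.7]
grip_width: 0.0602
```

```bash
python3 - <<'E' | tail -n +3
from nxt import *
log(); s,w=wcap('w17'); held(w,-.008); print(w['T_tool_cam'][:3,3])
chain([(b+B[:,2]*.14,T2,0,16),(b+B[:,2]*.085,T2,0,2)])
E
```

```text
26.32 [0.4492 0.0052 0.1293] [ 0.317  0.755 -0.705  2.167  0.964  0.573 -0.419] [ 0.  -0.4 -1.7] 0.0602
top z at0 -0.01 slopes [0.01  0.002] n 3947
centre in tool [ 0.0018 -0.    ] res 0.0001 20
[ 0.07539164  0.00026879 -0.14612787]
16 rows, err mm [-0.11  0.33 -0.23]
[[-0.24,-0.27,-0.88,0.09,0.08,-0.05,0],[-0.24,-0.27,-0.88,0.08,0.09,-0.05,0],[-0.24,-0.27,-0.88,0.07,0.09,-0.05,0],[-0.24,-0.27,-0.88,0.06,0.1,-0.05,0],[-0.24,-0.27,-0.88,0.05,0.11,-0.05,0],[-0.24,-0.27,-0.88,0.04,0.11,-0.04,0],[-0.24,-0.27,-0.88,0.03,0.12,-0.04,0],[-0.24,-0.27,-0.88,0.02,0.12,-0.04,0],[-0.24,-0.26,-0.88,0.01,0.12,-0.04,0],[-0.24,-0.26,-0.88,-0.0,0.13,-0.03,0],[-0.23,-0.27,-0.88,-0.01,0.13,-0.03,0],[-0.24,-0.26,-0.88,-0.03,0.12,-0.03,0],[-0.23,-0.27,-0.88,-0.04,0.12,-0.03,0],[-0.24,-0.26,-0.88,-0.05,0.12,-0.02,0],[-0.23,-0.27,-0.88,-0.06,0.11,-0.02,0],[-0.24,-0.26,-0.89,-0.07,0.11,-0.01,0]]
   sim 16 True q [ 0.17  0.69 -0.9   2.51  2.28  0.62 -0.55] margin 0.05
2 rows, err mm [-0.18  0.26 -0.06]
[[0.0,-0.0,0.0,0.0,0.0,0.35,0],[0.0,-0.0,0.0,0.0,0.0,0.34,0]]
   sim 2 True q [ 0.13  0.84 -0.88  2.48  2.34  0.74 -0.56] margin 0.08
```

View pics/w17.png

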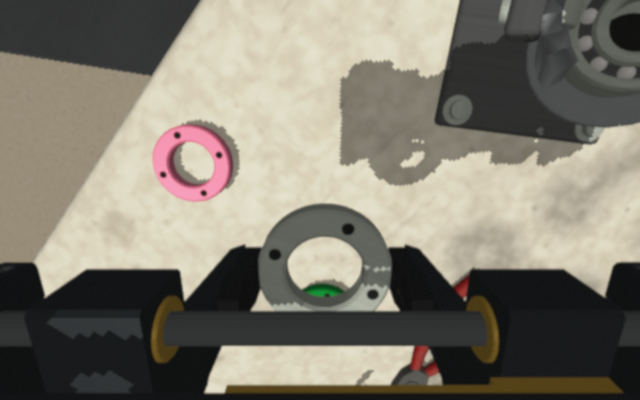

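>>> drive_tool:
  rows:
    - [-0.24,-0.27,-0.88,0.09,0.08,-0.05,0]
    - [-0.24,-0.27,-0.88,0.08,0.09,-0.05,0]
    - [-0.24,-0.27,-0.88,0.07,0.09,-0.05,0]
    - [-0.24,-0.27,-0.88,0.06,0.1,-0.05,0]
    - [-0.24,-0.27,-0.88,0.05,0.11,-0.05,0]
    - [-0.24,-0.27,-0.88,0.04,0.11,-0.04,0]
    - [-0.24,-0.27,-0.88,0.03,0.12,-0.04,0]
    - [-0.24,-0.27,-0.88,0.02,0.12,-0.04,0]

```text
clock: 27.38
tool_pos: [0.4502, 0.082, 0.1593]
tcp_rot: [0.079, 0.987, 0.04, 0.135]
contact_force: [0.4, 1.0, -2.3]
grip_width: 0.0603
```

>>> drive_tool:
  rows:
    - [-0.24,-0.26,-0.88,0.01,0.12,-0.04,0]
    - [-0.24,-0.26,-0.88,0,0.13,-0.03,0]
    - [-0.23,-0.27,-0.88,-0.01,0.13,-0.03,0]
    - [-0.24,-0.26,-0.88,-0.03,0.12,-0.03,0]
    - [-0.23,-0.27,-0.88,-0.04,0.12,-0.03,0]
    - [-0.24,-0.26,-0.88,-0.05,0.12,-0.02,0]
    - [-0.23,-0.27,-0.88,-0.06,0.11,-0.02,0]
    - [-0.24,-0.26,-0.89,-0.07,0.11,-0.01,0]
    - [0,0,0,0,0,0.35,0]
    - [0,0,0,0,0,0.3,0]
    - [0,0,0,0,0,0,0]
    - [0,0,0,0,0,0,0]

```text
clock: 28.88
tool_pos: [0.4715, 0.1733, 0.1452]
tcp_rot: [-0.273, 0.926, 0.074, 0.248]
contact_force: [-0.3, -0.3, -1.0]
grip_width: 0.0603
```

```bash
python3 - <<'E' | tail -n +3
from nxt import *
inb(); s,w=wcap('w18'); held(w,-.009); print(w['T_tool_cam'][:3,3])
im=cv2.imread('pics/w18.png'); cv2.imwrite('pics/w18z.png',cv2.resize(im[60:330,220:430],None,fx=2.2,fy=2.2))
K=w['K'];z=w['z_map'];Tt=w['T_tool_cam'];v,u=np.mgrid[0:400,0:640];Pc=np.stack([(u-K[0,2])/K[0,0]*z,(v-K[1,2])/K[1,1]*z,z],-1);P=Pc@Tt[:3,:3].T+Tt[:3,3]
c=322;print([(v,np.median(P[v,c-5:c+6,0]).round(4),np.median(P[v,c-5:c+6,2]).round(4)) for v in range(116,176,2)])
g=cv2.cvtColor(w['img'],cv2.COLOR_RGB2GRAY).astype(int); print(list(enumerate(g[150,275:370].tolist(),275)))
E
```

```text
28.88 [0.4715 0.1733 0.1452] [ 0.131  0.834 -0.88   2.479  2.334  0.734 -0.559] [-0.3 -0.3 -1. ] 0.0603
TCP in bore mm [ 0.3  0.1 89. ] tilt err deg (tool x,y,z) [ 0.07 -0.    0.04] F in bore [-0.9 -0.1 -0.6]
top z at0 -0.01 slopes [0.01  0.002] n 3875
centre in tool [0.0006 0.0009] res 0.0001 20
[ 0.07409175  0.00113771 -0.14604086]
[(116, np.float64(0.0652), np.float64(0.1164)), (118, np.float64(0.0637), np.float64(0.1175)), (120, np.float64(0.0622), np.float64(0.118)), (122, np.float64(0.0607), np.float64(0.1187)), (124, np.float64(0.0591), np.float64(0.1198)), (126, np.float64(0.0575), np.float64(0.1206)), (128, np.float64(0.056), np.float64(0.1211)), (130, np.float64(0.0543), np.float64(0.1226)), (132, np.float64(0.0606), np.float64(0.024)), (134, np.float64(0.0597), np.float64(0.0234)), (136, np.float64(0.0587), np.float64(0.0237)), (138, np.float64(0.0577), np.float64(0.023)), (140, np.float64(0.0568), np.float64(0.0229)), (142, np.float64(0.0559), np.float64(0.0213)), (144, np.float64(0.055), np.float64(0.0206)), (146, np.float64(0.0541), np.float64(0.0205)), (148, np.float64
[... 1024 characters left out ...]
116), (310, 114), (311, 115), (312, 115), (313, 115), (314, 115), (315, 115), (316, 114), (317, 114), (318, 113), (319, 113), (320, 113), (321, 113), (322, 112), (323, 113), (324, 113), (325, 113), (326, 112), (327, 112), (328, 112), (329, 111), (330, 111), (331, 112), (332, 111), (333, 112), (334, 111), (335, 110), (336, 110), (337, 110), (338, 110), (339, 110), (340, 110), (341, 109), (342, 108), (343, 108), (344, 105), (345, 99), (346, 92), (347, 82), (348, 73), (349, 75), (350, 90), (351, 98), (352, 97), (353, 92), (354, 89), (355, 81), (356, 74), (357, 69), (358, 62), (359, 57), (360, 52), (361, 50), (362, 50), (363, 51), (364, 51), (365, 52), (366, 52), (367, 53), (368, 53), (369, 54)]
```

View pics/w18z.png

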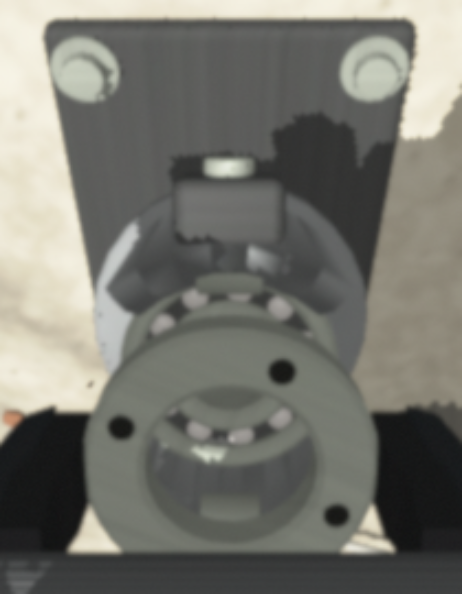

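>>> drive_tool:
  rows:
    - [0,0,0,0,0,0.1,0]
    - [0,0,0,0,0,0.1,0]
    - [0,0,0,0,0,0.1,0]
    - [0,0,0,0,0,0.07,0]
    - [0,0,0,0,0,0,0]

```text
clock: 29.55
tool_pos: [0.4849, 0.1818, 0.1195]
tcp_rot: [-0.273, 0.926, 0.074, 0.249]
contact_force: [0.4, 0.3, -3.4]
grip_width: 0.0606
```

```bash
python3 - <<'E' | tail -n +3
from nxt import *
inb(); s,w=wcap('w19'); held(w,-.01)
E
```

```text
29.55 [0.4849 0.1818 0.1195] [ 0.112  0.908 -0.864  2.45   2.364  0.782 -0.557] [ 0.4  0.3 -3.4] 0.0606
TCP in bore mm [ 1.2  0.  58.7] tilt err deg (tool x,y,z) [0.05 0.07 0.01] F in bore [-1.3  0.  -3.2]
top z at0 -0.0099 slopes [0.015 0.003] n 4493
centre in tool [0.0067 0.0004] res 0.0012 20
```

View pics/w19.png

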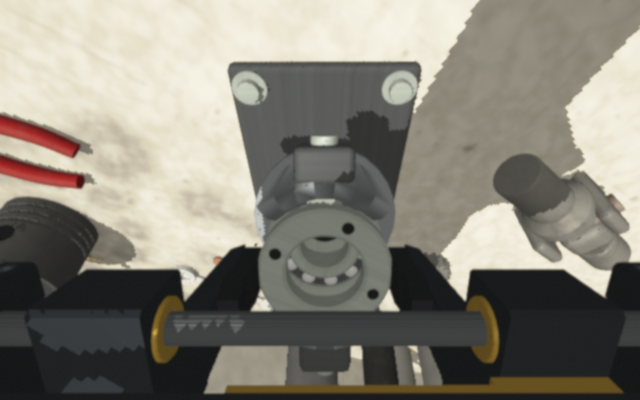

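>>> drive_tool:
  rows:
    - [0,0,0,0.01,0,0.08,0]
    - [0,0,0,0,0,0.07,0]
    - [0,0,0,0,0,0.03,0]
    - [0,0,0,0,0,0,0]
    - [0,0,0,0,0,0,0]

```text
clock: 30.22
tool_pos: [0.4906, 0.1849, 0.1073]
tcp_rot: [-0.273, 0.926, 0.073, 0.249]
contact_force: [0.3, -0.1, -1.9]
grip_width: 0.0609
```

```bash
python3 - <<'E' | tail -n +3
from nxt import *
inb(); s,w=wcap('w20'); seat(w,.045,.065,.02,.0295)
E
```

```text
30.23 [0.4906 0.1849 0.1073] [ 0.104  0.942 -0.857  2.438  2.379  0.803 -0.555] [ 0.3 -0.1 -1.9] 0.0609
TCP in bore mm [ 0.7 -0.5 44.9] tilt err deg (tool x,y,z) [-0.02  0.12  0.02] F in bore [-0.8 -0.2 -1.7]
[(-180, np.float64(0.0549), 695), (-135, np.float64(0.0548), 833), (-90, np.float64(0.0548), 748), (-45, np.float64(0.0546), 188), (0, np.float64(0.0548), 190), (45, np.float64(0.0548), 762), (90, np.float64(0.0548), 841), (135, np.float64(0.0548), 703)]
plane z0 0.0548 slope [-0.003 -0.002] 4884
```

View pics/w20.png

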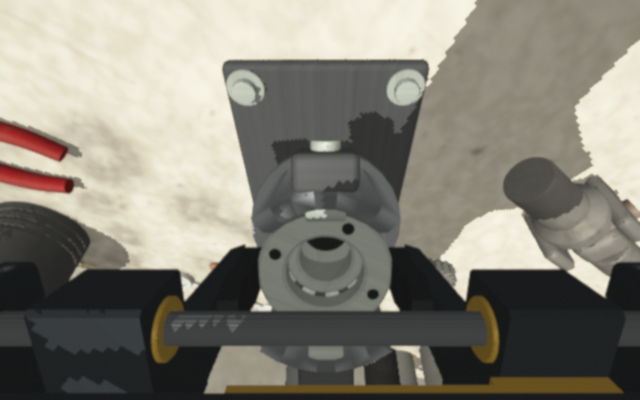

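>>> drive_tool:
  rows:
    - [0,0,0,0,0,0.02,0]
    - [0,0,0,0,0,0.01,0]
    - [0,0,0,0,0,0,0]
    - [0,0,0,0,0,0,0]

```text
clock: 30.78
tool_pos: [0.4912, 0.1854, 0.1061]
tcp_rot: [-0.273, 0.926, 0.073, 0.25]
contact_force: [-3.1, -4.2, 9.9]
grip_width: 0.0606
```

```bash
python3 - <<'E' | tail -n +3
from nxt import *
inb(); s,w=wcap('w21'); seat(w,.045,.065,.02,.0295)
E
```

```text
30.77 [0.4912 0.1854 0.1061] [ 0.103  0.945 -0.856  2.437  2.382  0.807 -0.555] [-3.1 -4.2  9.9] 0.0606
TCP in bore mm [ 0.8 -0.3 43.5] tilt err deg (tool x,y,z) [-0.03  0.18  0.1 ] F in bore [ 0.7 -1.8 11.1]
[(-180, np.float64(0.0536), 627), (-135, np.float64(0.0536), 832), (-90, np.float64(0.0535), 753), (-45, np.float64(0.0535), 187), (0, np.float64(0.0533), 212), (45, np.float64(0.0534), 764), (90, np.float64(0.0535), 847), (135, np.float64(0.0535), 672)]
plane z0 0.0535 slope [-0.003 -0.001] 4829
```

The ring is now home, with 11 N of reaction and its top at 53.5 mm, flat. I'll release and retract.

>>> drive_tool:
  rows:
    - [0,0,0,0,0,0,0.85]
    - [0,0,0,0,0,0,0.85]
    - [0,0,0,0,0,0,0.85]
    - [0,0,0,0,0,0,0.85]

```text
clock: 31.32
tool_pos: [0.4916, 0.1858, 0.1051]
tcp_rot: [-0.273, 0.926, 0.073, 0.249]
contact_force: [0.5, 0.0, 0.0]
grip_width: 0.0749
```

>>> drive_tool:
  rows:
    - [0,0,0,0,0,-0.3,0.85]
    - [0,0,0,0,0,-0.6,0.9]
    - [0,0,0,0,0,-0.4,1]
    - [0,0,0,0,0,0,1]
    - [0,0,0,0,0,0,1]

```text
clock: 31.95
tool_pos: [0.4483, 0.1576, 0.1948]
tcp_rot: [-0.273, 0.926, 0.073, 0.25]
contact_force: [0.3, -0.4, 0.2]
grip_width: 0.0882
```

```bash
python3 - <<'E' | tail -n +3
from nxt import *
inb(); s,w=wcap('w22'); seat(w,.045,.065,.02,.0295)
im=cv2.imread('pics/w22.png'); cv2.imwrite('pics/w22z.png',cv2.resize(im[60:330,220:430],None,fx=2.2,fy=2.2))
E
```

```text
31.95 [0.4483 0.1576 0.1948] [ 0.184  0.679 -0.905  2.512  2.273  0.611 -0.544] [ 0.3 -0.4  0.2] 0.0882
TCP in bore mm [  0.9  -0.5 145.9] tilt err deg (tool x,y,z) [-0.03  0.15 -0.  ] F in bore [ 0.1 -0.6  0.1]
[(-180, np.float64(0.0536), 302), (-135, np.float64(0.0536), 327), (-90, np.float64(0.0535), 300), (-45, np.float64(0.0537), 311), (0, np.float64(0.0537), 316), (45, np.float64(0.0537), 310), (90, np.float64(0.0536), 326), (135, np.float64(0.0537), 303)]
plane z0 0.0536 slope [0.    0.002] 2340
```

View pics/w22z.png

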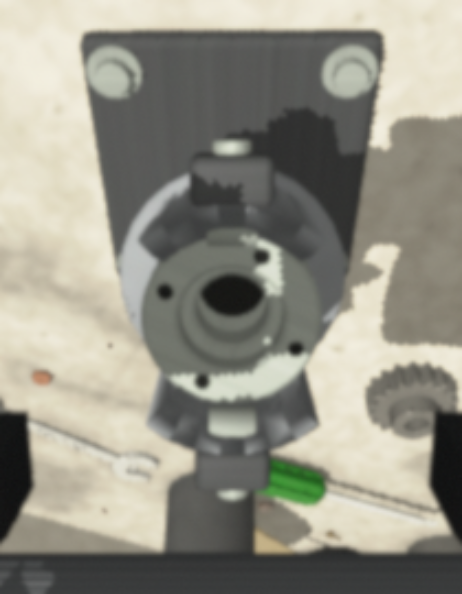

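The ring is flat at 53.6 mm all round, and both rollers (zoom (230,238) and (232,418)) sit over its edge. Handing in.

```bash
python3 -c "
from bench import sign_off
print(sign_off())"
```

```text
the job is handed in; nothing more can be done
None
```

All three rings are in the bore in order (spacer, ball bearing, closing ring). I handed the job in at about 32 s of the 67 s allowed; the hand-in reported no verdict.

| Ring | Top height measured | Nominal | Flatness check |
|---|---|---|---|
| Spacer | 23.3–23.7 mm | 24 mm | even all round |
| Ball bearing | about 41.3 mm | 42 mm | slope under 0.01 |
| Closing ring | 53.6 mm | 54 mm | slope under 0.002, after release and retraction |

- **Heights:** all three read 0.4–0.7 mm low, which fits the 2 mm camera calibration.
- **Rollers:** in the last picture both stand over the closing ring's edge. I judged this by eye and did not measure the roller joints.
- **Pliers and screwdriver:** the gripper went near neither, and I did not measure their positions again at the end.
- **First approach:** it stopped short on two joint limits, so I worked out the arm's kinematics and came in with the gripper turned half round.
- **Wrist camera:** its bore position was off by about 2 mm between the two gripper orientations. I corrected for this by comparing ring and housing in the same picture before each push.

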